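# Close down the seed-sieving bench

### The job

Sieving is over: switch the sieve shaker off by throwing its lever fully over, and only then take the hearing bands and hang each one astride the steel rail by its arch, a pad on either side. Lay every brush and spatula flat in the instrument tray, one to a compartment, brushes in the compartments with the broad head ends and spatulas in the others, each with its head in the wide end and its handle in the narrow end. Leave everything else on the bench where it is.

Things in the scene. Friction and masses are not known exactly. Their poses are not given: they have to be found in the camera images.
- switch (a joint): Toggle lever of the sieve shaker's switch box, rad: about 0 = on (leaning to the side it starts on), 1.0 = off (fully over to the other side). Light (under 2 N at the knob); stays where it is left.
- switch_tip (a point): Centre of the round black knob, 26 mm across, at the end of the switch lever. The lever turns about a level pin; the knob sits 60 mm from the pin and the pin 22 mm above the table.
- switch_base: White switch box on the table, 70 mm (its x) by 50 mm (its y) by 25 mm high, fixed; origin at the centre of its underside. The knob stands over its -x half when on (29 mm from its middle) and swings to its +x half, in its x-z plane, to be off.
- tray: Fixed aluminium tray, 268 (its x) by 170 mm (its y), rim 20 mm high, floor 4 mm thick; origin at the centre of its underside. Five compartments side by side along its x, 54 mm apart, running along its y, 162 mm long inside, formed by black blocks (tops 18 mm above the table) at both ends (y beyond 35 mm either way); the middle 70 mm is open for fingers. Each has a wide and a narrow end.
- slot0 (a point): Centre of the floor of a spatula compartment, axes as the tray's: head end at +y, 44 mm wide; handle end at -y, 24 mm wide.
- slot1 (a point): Centre of the floor of a brush compartment, axes as the tray's: head end at -y, 60 mm wide; handle end at +y, 28 mm wide.
- slot2 (a point): Centre of the floor of a spatula compartment, axes as the tray's: head end at +y, 44 mm wide; handle end at -y, 24 mm wide.
- slot3 (a point): Centre of the floor of a brush compartment, axes as the tray's: head end at -y, 60 mm wide; handle end at +y, 28 mm wide.
- slot4 (a point): Centre of the floor of a spatula compartment, axes as the tray's: head end at +y, 44 mm wide; handle end at -y, 24 mm wide.
- brush0_mid (a point): Bench brush, 150 mm long, 60 g, lying flat: wooden handle 100 mm long, 18 mm wide and thick; grey-bristled head 50 mm long, 50 mm wide, 20 mm thick. The point is at mid-length, half-way up (9 mm above its underside), on the handle 25 mm from the head; x points to the head end, z up. May be absent.
- spatula0_mid (a point): Flat spatula, 150 mm long, 60 g, lying flat: black handle 100 mm long, 14 mm wide and thick; steel blade (its head) 50 mm long, 34 mm wide, 5 mm thick, undersides flush. The point is at mid-length, half-way up the handle (7 mm above its underside), 25 mm from the blade; x points to the blade end, z up. May be absent.
- spatula1_mid (a point): Flat spatula, 150 mm long, 60 g, lying flat: black handle 100 mm long, 14 mm wide and thick; steel blade (its head) 50 mm long, 34 mm wide, 5 mm thick, undersides flush. The point is at mid-length, half-way up the handle (7 mm above its underside), 25 mm from the blade; x points to the blade end, z up. May be absent.
- brush1_mid (a point): Bench brush, 150 mm long, 60 g, lying flat: wooden handle 100 mm long, 18 mm wide and thick; grey-bristled head 50 mm long, 50 mm wide, 20 mm thick. The point is at mid-length, half-way up (9 mm above its underside), on the handle 25 mm from the head; x points to the head end, z up. May be absent.
- spatula2_mid (a point): Flat spatula, 150 mm long, 60 g, lying flat: black handle 100 mm long, 14 mm wide and thick; steel blade (its head) 50 mm long, 34 mm wide, 5 mm thick, undersides flush. The point is at mid-length, half-way up the handle (7 mm above its underside), 25 mm from the blade; x points to the blade end, z up. May be absent.
- band0_grip (a point): Hearing band, 120 g, standing: stiff grey arch 24 mm wide, an ear pad at each foot, black grip block on top, 34 (x) by 26 mm (y), its top 17 mm above this point. z up, x from foot to foot, y along its width. Arch underside 17 mm below the point, flat 18 mm either side, then sloping; pad undersides 122 mm below, pads 44 mm wide (y), 116 mm over both, 64 mm between them.
- band1_grip (a point): Hearing band, 120 g, standing: stiff grey arch 24 mm wide, an ear pad at each foot, black grip block on top, 34 (x) by 26 mm (y), its top 17 mm above this point. z up, x from foot to foot, y along its width. Arch underside 17 mm below the point, flat 18 mm either side, then sloping; pad undersides 122 mm below, pads 44 mm wide (y), 116 mm over both, 64 mm between them.
- rail_mid (a point): Middle of the fixed horizontal steel bar, on its axis, 135 mm above the table: 12 mm thick, 280 mm long along its y, on a post (16 mm thick, round foot 70 mm across) at each end. z up.
- bottle0: Green-capped white bottle, 56 mm across, 130 mm high; loose, not part of the job, to be left alone. Origin at the centre of its underside.
- bottle1: Green-capped white bottle, 56 mm across, 130 mm high; loose, not part of the job, to be left alone. Origin at the centre of its underside.
- jar: Small amber glass jar, 44 mm across, 50 mm high; loose, not part of the job, to be left alone. Origin at the centre of its underside.
- packet: Kraft sample packet, 60 by 100 by 30 mm; loose, not part of the job, to be left alone. Origin at the centre of its underside.
There are look-alikes about, which are no part of the job. Leave any orange look-alike of the part that bears spatula2_mid alone.

How it is judged:
By the outcome, as a careful person would: the job done as asked, in the order asked, and still so for the second after the job is handed in, with the robot touching nothing.
Of brush0, spatula0, spatula1, brush1, spatula2 only 3 to 5 are there at a start; the rules pass over those that are not, and their reading is None.
At some moment in a run one of brush0, spatula0, spatula1, brush1, spatula2 may be knocked a few centimetres aside while the robot is not near it.
It also fails if it takes over 210 s, if anything falls off the work surface, if the arm or the gripper's body presses on something with over 40 N, if the wrist force passes 120 N, or if a joint passes its speed limit or range.

### The arm

A 6-joint arm with a two-finger parallel gripper is mounted at the origin on the work surface. World frame = base frame: x ahead of the robot, y to its left, z up, the work surface at z = 0. Lengths are in m, angles in degrees, forces in N, time in s.
With the tool pointing down it reaches from about 0.35 to 0.875 m from the base axis. Payload 15.5 kg.
Tool frame: the origin (TCP) lies between the finger pads; the fingertips stand 25 mm ahead of it and the grasp point (between the pads) lies 6 mm ahead of it; z points along the fingers, y is the direction in which the jaws open and shut (so a half turn about z gives the same grasp; the last joint's range is limited). The gripper opens to 85 mm and grips with 20 to 120 N. Pads are 22 mm wide; open, the fingers measure 114 mm over their backs; the gripper's body (76 mm by 85 mm) begins 54 mm behind the grasp point. The pads swing forward as they close: fully open they stand 13 mm farther back than shut.
Start: joints at [-75.43, 28.281, 77.091, -0, 74.628, -5.472], TCP at [0.214, -0.587, 0.256] pointing down, gripper open.
Joint ranges: [-166.48, 166.48], [-47.26, 123.95], [12.59, 153.08], [-70.14, 250.14], [6.76, 159.57], [-176.63, 176.63]. Speed limits (degrees/s): [108.29, 108.29, 147.25, 172.46, 172.46, 172.46].

### API

Orientations are given as a 3x3 rotation matrix whose columns are the frame's x, y, z axes.
In Python, from rig import env gives the robot as it stands.
- The arm moves only by the tool servo_tool, never from a script. Its argument "deltas" is a list of rows, each an object of numbers: "jaw": the finger opening in cm, from 0 to 8.54; "x", "y", "z": the shift along the tool's x, y, z in cm; "wx", "wy", "wz": the turn, a rotation vector about the tool's x, y, z in degrees. In form: [{"jaw": .., "x": .., "y": .., "z": .., "wx": .., "wy": .., "wz": ..}, ...]. A call has exactly 10 rows; each row shifts and turns the commanded pose from where the row before left it, along the tool's axes as they then stand; what a row does not reach is not made up. A row lasts 1/12 s, in which the tool goes at most 41.7 mm and 7.16 degrees, less where a joint would pass 70% of its speed; a pose out of reach is approached as far as the arm can. A call with a gripper value outside its range is refused whole. The fingers move at their own pace and stop on an object; "squeeze" is the grip in N (left out, the last holds). Time passes only in rows, so rows that do not move let the fingers close, or fill a call up. It gives the time, the measured TCP pose, the force and the opening at its end, in the units of the state.
- env.get_state(): the state, without advancing time (a new reading comes with each control period).
- env.snapshot(name): name is "side" or "top" or "wrist"; returns (picture, depth): 480x640x3 uint8, blue, green, red; 480x640 float32, m along the optical axis (not along the pixel's ray), 0 where there is no reading.
- env.calibration(name): a dict with "intrinsics" (3x3 intrinsics, pixels), "R" (3x3) and "t" (3): a world point X has camera coordinates R X + t. Camera axes: x right, y down, z forward; pixel columns grow to the right and rows downward; lengths in m; the calibration is good to about 2 mm. A picture is of the moment at which its call begins: read the wrist's pose just before it. calibration takes no time and is no camera call; for the wrist camera it gives the pose at the moment of the call.
- env.hand_in(): hands the job in, once; it reports no verdict.
The state is a dict: "t": time; "joint_positions": joint angles; "qd": joint speeds; "joint_torque": joint torques, N m; "ee_pos": TCP position; "eef_rot": TCP orientation; "force": force on the tool from outside, world axes, zero at the start; "torque": the same for the moment, N m; "gripper_width": opening from 0.0 (shut) to 1.0 (fully open).
Only numpy, scipy, OpenCV 4.12 (cv2) and the standard library are available. Lean on these libraries where they do the work, as an engineer would, in place of code of your own. Each camera call takes 0.05 s, during which the arm holds its last target. There are 200 camera calls.

## Working session

There is one attempt and no reset: what is moved stays moved. The work goes in short steps, Python scripts to look and compute and a tool call to move; the robot and the scene stay as the last step left them, time stands still between calls to the robot, and variables do not carry over. Pictures are saved under pics/ and viewed, about 12 in all and at most 16, crops included, and the job is handed in when it is done.

Besides the shell and the picture viewer there is one more tool, called after ">>>" by a JSON object that holds its "fn" and its "kwargs". servo_tool: Moves the arm, as the interface text tells. Its arguments: {"type":"object","properties":{"deltas":{"type":"array","items":{"type":"object","properties":{"jaw":{"type":"number"},"x":{"type":"number"},"y":{"type":"number"},"z":{"type":"number"},"wx":{"type":"number"},"wy":{"type":"number"},"wz":{"type":"number"}}}},"squeeze":{"type":"number"}},"required":["deltas"]}

```bash
ls; mkdir -p pics; cat > h.py <<'E'
import numpy as np, cv2
from rig import env
def snap(c,fn):
    K=env.calibration(c); p,d=env.snapshot(c); np.savez('%s.npz'%fn,p=p,d=d,K=K["intrinsics"],R=K["R"],t=K["t"]); cv2.imwrite('pics/%s.png'%fn,p); return p
def load(fn): return np.load('%s.npz'%fn)
def back(s,u,v,z=None):
    K,R,t=s['K'],np.array(s['R']),np.array(s['t']); r=np.linalg.solve(K,[u,v,1.]); o=-R.T@t; w=R.T@r
    if z is None: return o+w*float(s['d'][int(v),int(u)])
    return o+w*(z-o[2])/w[2]
def cloud(s):
    h,w=s['d'].shape; u,v=np.meshgrid(np.arange(w),np.arange(h)); r=np.linalg.inv(s['K'])@np.stack([u.ravel(),v.ravel(),np.ones(u.size)])
    X=(s['R'].T@(r*s['d'].ravel()-np.array(s['t']).reshape(3,1))).T; return X.reshape(h,w,3)
E
python3 - <<'E'
from h import *
snap('top','top0'); snap('side','side0')
s=env.get_state(); print(s)
E
```

```text
pics
{'t': 0.1, 'joint_positions': array([-7.54284980e+01,  2.83103536e+01,  7.71214986e+01, -1.00473436e-03,
        7.46296698e+01, -5.47027640e+00]), 'qd': array([ 0.00193689, -0.07068098, -0.18026442, -0.01888646, -0.04291357,
        0.00724885]), 'joint_torque': array([ 1.62934113e-03, -8.83587885e+01, -3.84564114e+01, -1.37029424e-04,
        5.15725624e-03, -4.16724617e-05]), 'ee_pos': array([ 0.21413209, -0.58687079,  0.25578272]), 'eef_rot': array([[ 9.39441396e-01,  3.42709470e-01, -2.86510151e-04],
       [ 3.42709579e-01, -9.39440830e-01,  1.03496857e-03],
       [ 8.55341950e-05, -1.07048209e-03, -9.99999423e-01]]), 'force': array([-0.01574261, -0.37551056, -0.35433423]), 'torque': array([ 0.03455504,  0.00399587, -0.02469671]), 'gripper_width': 1.000180488253331}
```

View pics/top0.png

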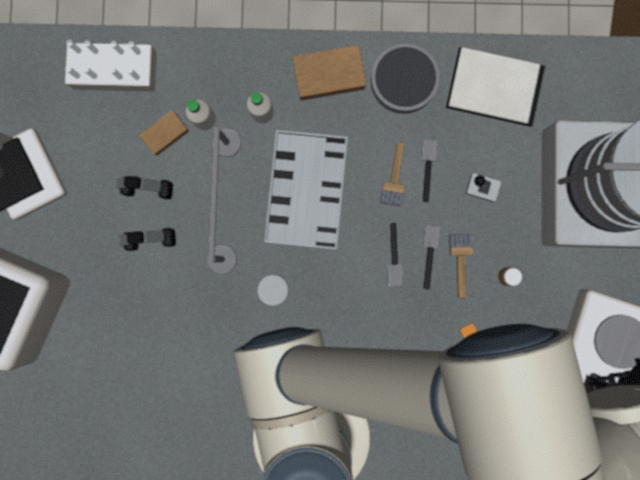

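View pics/side0.png

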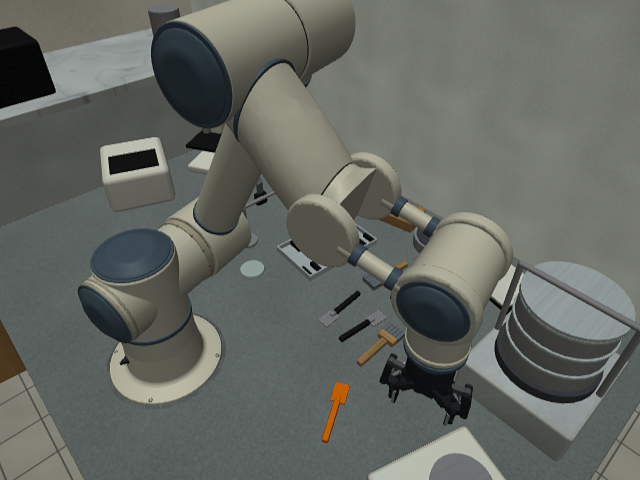

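Top view: brushes at (397,175) and (461,265). Dark spatulas at (429,170), (394,255) and (430,258). The orange look-alike is at (468,331), partly hidden by the arm. Bands are at (145,187) and (147,238), the rail is along x≈213, the switch is at (484,186), and the tray is at (306,190).

```bash
python3 - <<'E'
from h import *
s=load('top0'); 
print(s['K'],s['R'],-s['R'].T@s['t'])
p=s['p']; a=cv2.resize(p[120:305,365:535],None,fx=4,fy=3.2*1.25/1,interpolation=cv2.INTER_CUBIC)
a=cv2.resize(p[125:305,365:525],None,fx=3.3,fy=3.3,interpolation=cv2.INTER_CUBIC)
cv2.imwrite('pics/c1.png',a)
b=cv2.resize(p[120:285,110:355],None,fx=3.2,fy=3.2,interpolation=cv2.INTER_CUBIC); cv2.imwrite('pics/c2.png',b)
X=cloud(s); 
for n,u,v in [('table',350,290),('trayfloor',300,150),('band0',150,187),('band1',150,238),('rail',214,195),('brushhandle',399,155),('knob',481,181),('jar',512,277),('b0',193,106),('b1',257,98),('packet',163,132)]:
  print(n,X[v,u].round(4))
E
```

```text
[[586.64721555   0.         320.8975303 ]
 [  0.         586.64721555 226.29247671]
 [  0.           0.           1.        ]] [[ 0.02629074 -0.99963012 -0.00695833]
 [-0.99783015 -0.02582181 -0.06056596]
 [ 0.06036388  0.00853556 -0.99813994]] [ 0.40710291 -0.02219598  1.39498662]
table [ 0.3425 -0.0829  0.0038]
trayfloor [ 6.737e-01  4.470e-02 -2.000e-04]
band0 [0.563  0.3709 0.1013]
band1 [0.4495 0.365  0.1044]
rail [0.5447 0.2207 0.1382]
brushhandle [ 0.6638 -0.1905  0.02  ]
knob [ 0.5976 -0.3678  0.0834]
jar [ 0.3839 -0.4492  0.0501]
b0 [0.7411 0.2764 0.1271]
b1 [0.7627 0.1365 0.1259]
packet [0.7028 0.3677 0.0299]
```

View pics/c1.png

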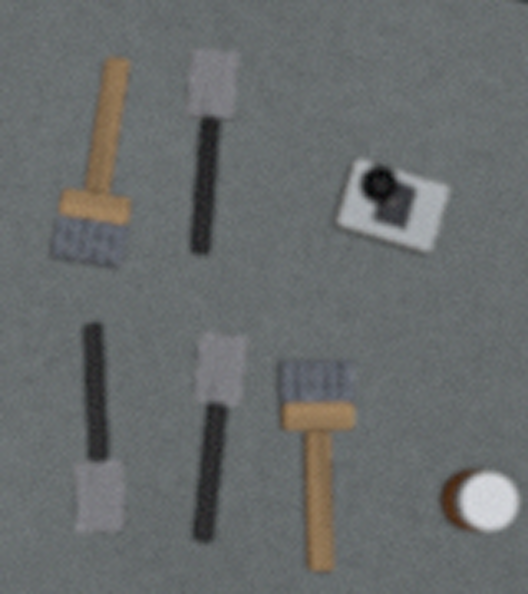

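View pics/c2.png

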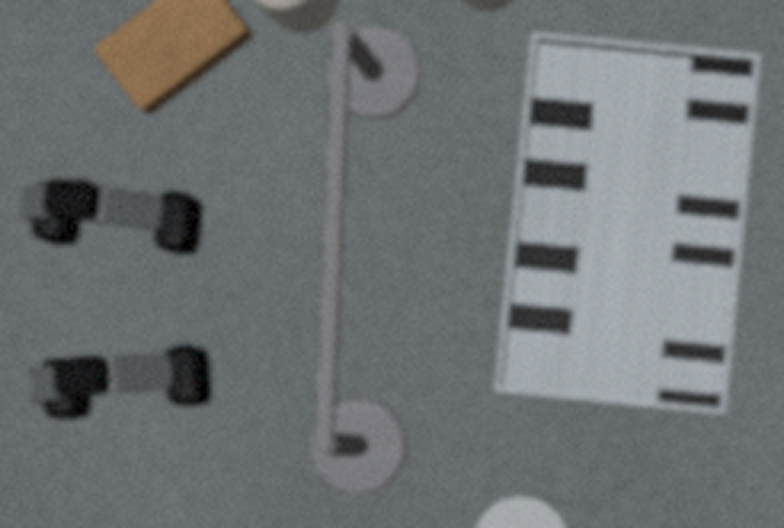

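```bash
cat >> h.py <<'E'
def c1(p): return 365+p[0]/3.3,125+p[1]/3.3
def c2(p): return 110+p[0]/3.2,120+p[1]/3.2
E
python3 - <<'E'
from h import *
s=load('top0'); X=cloud(s)
for n,a,b,za,zb in [('brushA',(89,265),(118,58),.02,.018),('spatB',(216,50),(201,253),.005,.014),('spatC',(100,531),(93,323),.005,.014),('spatD',(224,335),(203,541),.005,.014),('brushE',(317,359),(321,571),.02,.018)]:
  A=back(s,*c1(a),za);B=back(s,*c1(b),zb); d=A-B
  print(n,((A+B)/2)[:2].round(4),'len',np.hypot(*d[:2]).round(4),'dir',np.degrees(np.arctan2(d[1],d[0])).round(1))
C=[back(s,*c1(q),.025)[:2] for q in [(362,158),(449,184),(430,252),(338,223)]]
print('box',np.mean(C,0),[np.linalg.norm(C[i]-C[i-3]).round(4) for i in range(4)],'x-dir',np.degrees(np.arctan2(*((C[1]+C[2]-C[0]-C[3])[::-1]))), 'knob',back(s,*c1((379,183)),.0745))
T=[back(s,*c2(q),.02)[:2] for q in [(533,34),(761,54),(727,412),(494,390)]]
print('tray',np.mean(T,0),[np.linalg.norm(T[i]-T[i-3]).round(4) for i in range(4)],'ydir',np.degrees(np.arctan2(*((T[0]+T[3]-T[1]-T[2])[::-1]))),'xdir',np.degrees(np.arctan2(*((T[0]+T[1]-T[2]-T[3])[::-1]))))
R=[back(s,*c2(q),.141)for q in [(339,24),(324,455)]]
print('rail',R,np.linalg.norm(R[0]-R[1]),np.degrees(np.arctan2(*((R[0]-R[1])[1::-1]))))
for lo,hi,n in [((110,160),(185,205),'b0'),((110,160),(215,260),'b1')]:
  Y=X[160:205,110:185] if n=='b0' else X[215:260,110:185]
  Y=Y.reshape(-1,3)
  print(n,Y[:,2].max()); 
  for z0,z1 in[(.132,.146),(.105,.13),(.03,.1)]:
    m=Y[(Y[:,2]>z0)&(Y[:,2]<z1)]; print(z0,len(m),m.min(0).round(3),m.max(0).round(3),np.median(m,0).round(3)) if len(m) else None
E
```

```text
brushA [ 0.619  -0.1853] len 0.1511 dir 173.1
spatB [ 0.6298 -0.2618] len 0.1494 dir -3.9
spatC [ 0.429  -0.1849] len 0.1484 dir -176.6
spatD [ 0.4238 -0.2685] len 0.148 dir -5.6
brushE [ 0.4063 -0.3417] len 0.1498 dir 1.9
box [ 0.59242768 -0.39178778] [np.float64(0.0642), np.float64(0.0506), np.float64(0.0681), np.float64(0.0498)] x-dir -105.83037021775398 knob [ 0.60008027 -0.36753724  0.0745    ]
tray [0.57693665 0.02582362] [np.float64(0.1697), np.float64(0.2662), np.float64(0.1715), np.float64(0.2655)] ydir 86.22656230772317 xdir -4.216446531470194
rail [array([0.69139773, 0.22147643, 0.141     ]), array([0.40007945, 0.22068401, 0.141     ])] 0.29131935719316226 0.15585083783872553
b0 1.3949866223989194
0.132 158 [0.558 0.387 0.132] [0.582 0.42  0.142] [0.569 0.404 0.136]
0.105 110 [0.557 0.374 0.105] [0.583 0.432 0.13 ] [0.567 0.387 0.11 ]
0.03 442 [0.546 0.345 0.03 ] [0.592 0.463 0.1  ] [0.564 0.363 0.048]
b1 1.3949866223989194
0.132 164 [0.437 0.374 0.132] [0.463 0.409 0.144] [0.45  0.39  0.137]
0.105 103 [0.435 0.361 0.105] [0.464 0.422 0.13 ] [0.451 0.375 0.111]
0.03 445 [0.422 0.333 0.03 ] [0.476 0.448 0.1  ] [0.45  0.351 0.049]
```

```bash
cat >> h.py <<'E'
from scipy.spatial.transform import Rotation as Ro
def Rd(a):
    a=np.radians(a); c,s=np.cos(a),np.sin(a); return np.array([[-s,c,0],[c,s,0],[0,0,-1.]])
def plan(wps,half=True):
    """waypoints (x,y,z,angle of tool y,rows); prints the row to repeat for each"""
    st=env.get_state(); p,R=np.array(st['ee_pos']),np.array(st['eef_rot'])
    print('t',round(st['t'],1),'p',p.round(4),'ay',np.degrees(np.arctan2(R[1,1],R[0,1])).round(1),'q',st['joint_positions'].round(0),'F',st['force'].round(1),'w',round(st['gripper_width'],3))
    for x,y,z,a,n in wps:
        cur=np.degrees(np.arctan2(R[1,1],R[0,1]))
        if half: a=cur+(a-cur+90)%180-90
        T=Rd(a); w=Ro.from_matrix(R.T@T).as_rotvec()/n; r=Ro.from_rotvec(w).as_matrix()
        S=sum(np.linalg.matrix_power(r,k) for k in range(n))
        q=np.linalg.solve(S,R.T@(np.array([x,y,z])-p))*100; w=np.degrees(w)
        print(n,'rows',{k:float(round(v,2)) for k,v in zip(['x','y','z','wx','wy','wz'],[*q,*w])})
        p,R=np.array([x,y,z]),T
E
python3 -c "
from h import *
plan([(.4,-.40,.24,-105.8,10),(.600,-.366,.16,-105.8,10),(.600,-.366,.075,-105.8,7),(.5885,-.4065,.075,-105.8,10)])"
```

```text
t 0.1 p [ 0.2141 -0.5869  0.2558] ay -70.0 q [-75.  28.  77.  -0.  75.  -5.] F [-0.  -0.4 -0.4] w 1.0
10 rows {'x': 2.01, 'y': -1.77, 'z': 0.16, 'wx': -0.01, 'wy': 0.0, 'wz': 3.58}
10 rows {'x': 1.83, 'y': -0.87, 'z': 0.8, 'wx': 0.0, 'wy': 0.0, 'wz': 0.0}
7 rows {'x': 0.0, 'y': 0.0, 'z': 1.21, 'wx': 0.0, 'wy': 0.0, 'wz': 0.0}
10 rows {'x': -0.0, 'y': 0.42, 'z': 0.0, 'wx': 0.0, 'wy': 0.0, 'wz': 0.0}
```

>>> {"fn": "servo_tool", "kwargs": {"deltas": [{"jaw":5,"x":2.01,"y":-1.77,"z":0.16,"wz":3.58},{"x":2.01,"y":-1.77,"z":0.16,"wz":3.58},{"x":2.01,"y":-1.77,"z":0.16,"wz":3.58},{"x":2.01,"y":-1.77,"z":0.16,"wz":3.58},{"x":2.01,"y":-1.77,"z":0.16,"wz":3.58},{"x":2.01,"y":-1.77,"z":0.16,"wz":3.58},{"x":2.01,"y":-1.77,"z":0.16,"wz":3.58},{"x":2.01,"y":-1.77,"z":0.16,"wz":3.58},{"x":2.01,"y":-1.77,"z":0.16,"wz":3.58},{"x":2.01,"y":-1.77,"z":0.16,"wz":3.58}]}}

```text
invalid input at $.deltas[0]: expected keys jaw, x, y, z, wx, wy, wz
```

>>> {"fn": "servo_tool", "kwargs": {"deltas": [{"jaw":5,"x":2.2,"y":-1.04,"z":0.96},{"jaw":5,"x":2.2,"y":-1.04,"z":0.96},{"jaw":5,"x":2.2,"y":-1.04,"z":0.96},{"jaw":5,"x":2.2,"y":-1.04,"z":0.96},{"jaw":5,"x":2.2,"y":-1.04,"z":0.96},{"jaw":5,"x":2.2,"y":-1.04,"z":0.96},{"jaw":5,"x":2.2,"y":-1.04,"z":0.96},{"jaw":5,"x":2.2,"y":-1.04,"z":0.96},{"jaw":5},{"jaw":5}]}}

```text
invalid input at $.deltas[0]: expected keys jaw, x, y, z, wx, wy, wz
```

>>> {"fn": "servo_tool", "kwargs": {"deltas": [{"jaw":5,"x":2.01,"y":-1.77,"z":0.16,"wx":0,"wy":0,"wz":3.58},{"jaw":5,"x":2.01,"y":-1.77,"z":0.16,"wx":0,"wy":0,"wz":3.58},{"jaw":5,"x":2.01,"y":-1.77,"z":0.16,"wx":0,"wy":0,"wz":3.58},{"jaw":5,"x":2.01,"y":-1.77,"z":0.16,"wx":0,"wy":0,"wz":3.58},{"jaw":5,"x":2.01,"y":-1.77,"z":0.16,"wx":0,"wy":0,"wz":3.58},{"jaw":5,"x":2.01,"y":-1.77,"z":0.16,"wx":0,"wy":0,"wz":3.58},{"jaw":5,"x":2.01,"y":-1.77,"z":0.16,"wx":0,"wy":0,"wz":3.58},{"jaw":5,"x":2.01,"y":-1.77,"z":0.16,"wx":0,"wy":0,"wz":3.58},{"jaw":5,"x":2.01,"y":-1.77,"z":0.16,"wx":0,"wy":0,"wz":3.58},{"jaw":5,"x":2.01,"y":-1.77,"z":0.16,"wx":0,"wy":0,"wz":3.58}]}}

```text
t: 0.93
ee_pos: [0.4003, -0.3986, 0.24]
eef_rot: [[0.962, -0.275, -0.0], [-0.275, -0.962, 0.0], [-0.001, -0.0, -1.0]]
force: [0.7, -1.0, 0.2]
gripper_width: 0.583
```

>>> {"fn": "servo_tool", "kwargs": {"deltas": [{"jaw":5,"x":2.2,"y":-1.04,"z":0.6,"wx":0,"wy":0,"wz":0},{"jaw":5,"x":2.2,"y":-1.04,"z":0.6,"wx":0,"wy":0,"wz":0},{"jaw":5,"x":2.2,"y":-1.04,"z":0.6,"wx":0,"wy":0,"wz":0},{"jaw":5,"x":2.2,"y":-1.04,"z":0.6,"wx":0,"wy":0,"wz":0},{"jaw":5,"x":2.2,"y":-1.04,"z":0.6,"wx":0,"wy":0,"wz":0},{"jaw":5,"x":2.2,"y":-1.04,"z":0.6,"wx":0,"wy":0,"wz":0},{"jaw":5,"x":2.2,"y":-1.04,"z":0.6,"wx":0,"wy":0,"wz":0},{"jaw":5,"x":2.2,"y":-1.04,"z":0.6,"wx":0,"wy":0,"wz":0},{"jaw":5,"x":0,"y":0,"z":0,"wx":0,"wy":0,"wz":0},{"jaw":5,"x":0,"y":0,"z":0,"wx":0,"wy":0,"wz":0}]}}

```text
t: 1.77
ee_pos: [0.5921, -0.3668, 0.1912]
eef_rot: [[0.963, -0.27, -0.001], [-0.27, -0.963, 0.001], [-0.001, -0.0, -1.0]]
force: [0.2, -0.8, 0.4]
gripper_width: 0.581
```

```bash
python3 -c "
from h import *
plan([(.600,-.366,.075,-105.8,7),(.5885,-.4065,.075,-105.8,10)])
snap('wrist','w1'); s=load('w1')
print(s['R'],-s['R'].T@s['t'])"
```

```text
t 1.8 p [ 0.5921 -0.3668  0.1912] ay -105.7 q [-37.  38.  70.  -0.  73.  69.] F [ 0.2 -0.8  0.4] w 0.581
7 rows {'x': 0.11, 'y': -0.04, 'z': 1.66, 'wx': -0.0, 'wy': 0.01, 'wz': 0.02}
10 rows {'x': -0.0, 'y': 0.42, 'z': 0.0, 'wx': 0.0, 'wy': 0.0, 'wz': 0.0}
[[-0.27134684 -0.96248007  0.00173631]
 [-0.92127328  0.26025099  0.28900687]
 [-0.27861523  0.07682149 -0.95732545]] [ 0.66312685 -0.38620416  0.3083671 ]
```

View pics/w1.png

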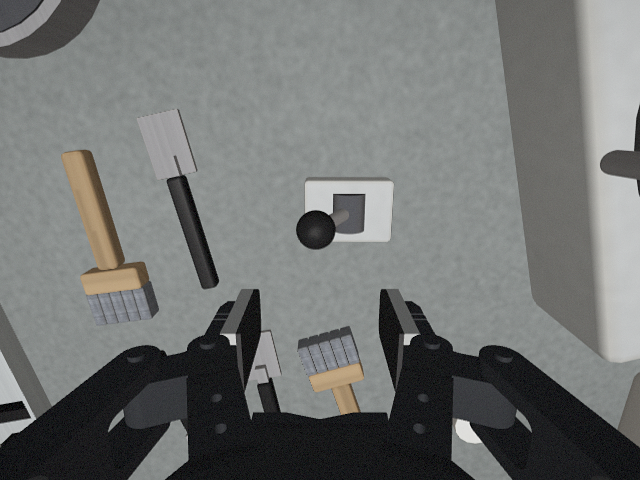

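Wrist view: knob at (316,230), box corners at (305,178), (393,180) and (390,242). The shaker stands to the right.

```bash
python3 -c "
from h import *
s=load('w1')
k=back(s,316,230,.0745);print('knob',k)
for q in [(305,178),(393,180),(390,242)]: print(back(s,*q,.025))
plan([(*k[:2],.13,-105.8,4),(*k[:2],.075,-105.8,6)])
"
```

```text
knob [ 0.60051589 -0.36661031  0.0745    ]
[ 0.62944552 -0.36569395  0.025     ]
[ 0.609584   -0.43043556  0.025     ]
[ 0.56129837 -0.4173089   0.025     ]
t 1.8 p [ 0.5913 -0.3673  0.1916] ay -105.7 q [-37.  37.  70.  -0.  73.  69.] F [-0.4 -0.7  0.2] w 0.584
4 rows {'x': 0.22, 'y': -0.08, 'z': 1.54, 'wx': -0.0, 'wy': 0.02, 'wz': 0.02}
6 rows {'x': 0.0, 'y': 0.0, 'z': 0.92, 'wx': 0.0, 'wy': 0.0, 'wz': 0.0}
```

>>> {"fn": "servo_tool", "kwargs": {"deltas": [{"jaw":5,"x":0.22,"y":-0.08,"z":1.54,"wx":0,"wy":0,"wz":0},{"jaw":5,"x":0.22,"y":-0.08,"z":1.54,"wx":0,"wy":0,"wz":0},{"jaw":5,"x":0.22,"y":-0.08,"z":1.54,"wx":0,"wy":0,"wz":0},{"jaw":5,"x":0.22,"y":-0.08,"z":1.54,"wx":0,"wy":0,"wz":0},{"jaw":5,"x":0,"y":0,"z":1.1,"wx":0,"wy":0,"wz":0},{"jaw":5,"x":0,"y":0,"z":1.1,"wx":0,"wy":0,"wz":0},{"jaw":5,"x":0,"y":0,"z":1.1,"wx":0,"wy":0,"wz":0},{"jaw":5,"x":0,"y":0,"z":1.1,"wx":0,"wy":0,"wz":0},{"jaw":5,"x":0,"y":0,"z":1.1,"wx":0,"wy":0,"wz":0},{"jaw":5,"x":0,"y":0,"z":0,"wx":0,"wy":0,"wz":0}]}}

```text
t: 2.65
ee_pos: [0.5998, -0.3663, 0.0732]
eef_rot: [[0.962, -0.272, -0.002], [-0.272, -0.962, 0.002], [-0.003, -0.001, -1.0]]
force: [-0.2, 0.1, -0.5]
gripper_width: 0.586
```

>>> {"fn": "servo_tool", "kwargs": {"deltas": [{"jaw":5,"x":0,"y":0.75,"z":0,"wx":0,"wy":0,"wz":0},{"jaw":5,"x":0,"y":0.75,"z":0,"wx":0,"wy":0,"wz":0},{"jaw":5,"x":0,"y":0.75,"z":0,"wx":0,"wy":0,"wz":0},{"jaw":5,"x":0,"y":0.75,"z":0,"wx":0,"wy":0,"wz":0},{"jaw":5,"x":0,"y":0.75,"z":0,"wx":0,"wy":0,"wz":0},{"jaw":5,"x":0,"y":0.75,"z":0,"wx":0,"wy":0,"wz":0},{"jaw":5,"x":0,"y":0.75,"z":0,"wx":0,"wy":0,"wz":0},{"jaw":5,"x":0,"y":0.75,"z":0,"wx":0,"wy":0,"wz":0},{"jaw":5,"x":0,"y":0.8,"z":0,"wx":0,"wy":0,"wz":0},{"jaw":5,"x":0,"y":0,"z":0,"wx":0,"wy":0,"wz":0}]}}

```text
t: 3.48
ee_pos: [0.583, -0.4292, 0.0751]
eef_rot: [[0.962, -0.272, 0.001], [-0.272, -0.962, 0.007], [-0.002, -0.007, -1.0]]
force: [9.4, 27.1, 7.6]
gripper_width: 0.585
```

```bash
python3 -c "
from h import *
snap('wrist','w2');print(env.get_state()['force'],env.get_state()['ee_pos'])
a=cv2.imread('pics/w2.png');cv2.imwrite('pics/w2c.png',a[120:420,160:480])"
```

```text
[ 9.3054973  26.51865427  5.61873738] [ 0.5830677  -0.42906007  0.07517001]
```

View pics/w2c.png

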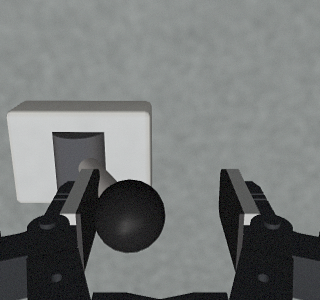

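Knob stands over the far side against its stop (28 N), so the switch is off. I'll back off and go to the bands.

```bash
python3 -c "
from h import *
s=load('top0');X=cloud(s)
for sl in [(160,205),(215,260)]:
  Y=X[sl[0]:sl[1],110:185].reshape(-1,3); 
  for z0,z1 in [(.02,.145),(.132,.145)]:
    m=Y[(Y[:,2]>z0)&(Y[:,2]<z1)]; print(cv2.minAreaRect((m[:,:2]*1000).astype(np.float32)))
plan([(.587,-.418,.075,-105.8,2),(.59,-.41,.28,-105.8,8),(.57,.404,.26,0,20),(.57,.404,.2,0,3)],half=False)"
```

```text
((568.54736328125, 404.0321044921875), (118.16471862792969, 42.87703323364258), 87.82926177978516)
((569.9642333984375, 403.6774597167969), (24.65367317199707, 32.673736572265625), 2.966649293899536)
((449.4248962402344, 391.0749206542969), (43.37870788574219, 115.92688751220703), 7.401861667633057)
((449.1391296386719, 391.2597961425781), (25.427358627319336, 34.8700065612793), 9.360251426696777)
t 3.5 p [ 0.5831 -0.4291  0.0752] ay -105.8 q [-41.  47.  70.   0.  63.  64.] F [ 9.3 26.5  5.6] w 0.589
2 rows {'x': 0.04, 'y': -0.59, 'z': 0.01, 'wx': -0.18, 'wy': 0.04, 'wz': 0.02}
8 rows {'x': 0.01, 'y': -0.11, 'z': -2.56, 'wx': 0.0, 'wy': 0.0, 'wz': 0.0}
20 rows {'x': 2.57, 'y': -3.95, 'z': 0.1, 'wx': -0.0, 'wy': -0.0, 'wz': -5.29}
3 rows {'x': 0.0, 'y': 0.0, 'z': 2.0, 'wx': 0.0, 'wy': 0.0, 'wz': 0.0}
```

```bash
python3 -c "
from h import *
plan([(.59,-.41,.075,-105.8,2),(.587,-.40,.28,-49.8,8),(.57,.404,.25,-1,30)],half=False)"
```

```text
t 3.5 p [ 0.5831 -0.4291  0.0752] ay -105.8 q [-41.  47.  70.   0.  63.  64.] F [ 9.3 26.5  5.6] w 0.589
2 rows {'x': 0.07, 'y': -1.01, 'z': 0.01, 'wx': -0.18, 'wy': 0.04, 'wz': 0.02}
8 rows {'x': -0.02, 'y': -0.13, 'z': -2.56, 'wx': 0.0, 'wy': 0.0, 'wz': -7.0}
30 rows {'x': 2.45, 'y': -1.27, 'z': 0.1, 'wx': 0.0, 'wy': 0.0, 'wz': -1.63}
```

>>> {"fn": "servo_tool", "kwargs": {"deltas": [{"jaw":5,"x":0.07,"y":-0.75,"z":0,"wx":0,"wy":0,"wz":0},{"jaw":5,"x":0,"y":-0.75,"z":0,"wx":0,"wy":0,"wz":0},{"jaw":5,"x":0,"y":0,"z":-2.5,"wx":0,"wy":0,"wz":0},{"jaw":5,"x":0,"y":0,"z":-2.5,"wx":0,"wy":0,"wz":0},{"jaw":5,"x":0,"y":0,"z":-2.6,"wx":0,"wy":0,"wz":-7},{"jaw":5,"x":0,"y":0,"z":-2.6,"wx":0,"wy":0,"wz":-7},{"jaw":5,"x":0,"y":0,"z":-2.6,"wx":0,"wy":0,"wz":-7},{"jaw":5,"x":0,"y":0,"z":-2.6,"wx":0,"wy":0,"wz":-7},{"jaw":5,"x":0,"y":0,"z":-2.6,"wx":0,"wy":0,"wz":-7},{"jaw":5,"x":0,"y":0,"z":-2.6,"wx":0,"wy":0,"wz":-7}]}}

```text
t: 4.37
ee_pos: [0.5868, -0.4183, 0.2831]
eef_rot: [[0.894, 0.447, -0.0], [0.447, -0.894, -0.001], [-0.0, 0.0, -1.0]]
force: [0.3, -0.0, -0.4]
gripper_width: 0.583
```

```bash
python3 -c "
from h import *
plan([(.57,.404,.25,-1,30)],half=False)"
```

```text
t 4.4 p [ 0.5868 -0.4183  0.2831] ay -63.4 q [-40.  35.  60.  -0.  85.  23.] F [ 0.3 -0.  -0.4] w 0.583
30 rows {'x': 2.38, 'y': -1.63, 'z': 0.11, 'wx': 0.0, 'wy': 0.0, 'wz': -2.08}
```

>>> {"fn": "servo_tool", "kwargs": {"deltas": [{"jaw":5,"x":2.38,"y":-1.63,"z":0.1,"wx":0,"wy":0,"wz":-2.08},{"jaw":5,"x":2.38,"y":-1.63,"z":0.1,"wx":0,"wy":0,"wz":-2.08},{"jaw":5,"x":2.38,"y":-1.63,"z":0.1,"wx":0,"wy":0,"wz":-2.08},{"jaw":5,"x":2.38,"y":-1.63,"z":0.1,"wx":0,"wy":0,"wz":-2.08},{"jaw":5,"x":2.38,"y":-1.63,"z":0.1,"wx":0,"wy":0,"wz":-2.08},{"jaw":5,"x":2.38,"y":-1.63,"z":0.1,"wx":0,"wy":0,"wz":-2.08},{"jaw":5,"x":2.38,"y":-1.63,"z":0.1,"wx":0,"wy":0,"wz":-2.08},{"jaw":5,"x":2.38,"y":-1.63,"z":0.1,"wx":0,"wy":0,"wz":-2.08},{"jaw":5,"x":2.38,"y":-1.63,"z":0.1,"wx":0,"wy":0,"wz":-2.08},{"jaw":5,"x":2.38,"y":-1.63,"z":0.1,"wx":0,"wy":0,"wz":-2.08}]}}

```text
t: 5.2
ee_pos: [0.6855, -0.1475, 0.2716]
eef_rot: [[0.68, 0.733, 0.0], [0.733, -0.68, -0.001], [-0.0, 0.0, -1.0]]
force: [0.1, -0.4, 0.4]
gripper_width: 0.583
```

>>> {"fn": "servo_tool", "kwargs": {"deltas": [{"jaw":5,"x":2.38,"y":-1.63,"z":0.1,"wx":0,"wy":0,"wz":-2.08},{"jaw":5,"x":2.38,"y":-1.63,"z":0.1,"wx":0,"wy":0,"wz":-2.08},{"jaw":5,"x":2.38,"y":-1.63,"z":0.1,"wx":0,"wy":0,"wz":-2.08},{"jaw":5,"x":2.38,"y":-1.63,"z":0.1,"wx":0,"wy":0,"wz":-2.08},{"jaw":5,"x":2.38,"y":-1.63,"z":0.1,"wx":0,"wy":0,"wz":-2.08},{"jaw":5,"x":2.38,"y":-1.63,"z":0.1,"wx":0,"wy":0,"wz":-2.08},{"jaw":5,"x":2.38,"y":-1.63,"z":0.1,"wx":0,"wy":0,"wz":-2.08},{"jaw":5,"x":2.38,"y":-1.63,"z":0.1,"wx":0,"wy":0,"wz":-2.08},{"jaw":5,"x":2.38,"y":-1.63,"z":0.1,"wx":0,"wy":0,"wz":-2.08},{"jaw":5,"x":2.38,"y":-1.63,"z":0.1,"wx":0,"wy":0,"wz":-2.08}]}}

```text
t: 6.03
ee_pos: [0.6811, 0.1395, 0.2616]
eef_rot: [[0.376, 0.927, 0.0], [0.927, -0.376, -0.0], [-0.0, 0.001, -1.0]]
force: [0.2, 0.9, 0.3]
gripper_width: 0.591
```

```bash
python3 -c "
from h import *
plan([(.57,.404,.25,-1,10)],half=False)"
```

```text
t 6.0 p [0.6811 0.1395 0.2616] ay -22.1 q [ 7. 34. 66. -0. 80. 29.] F [0.2 0.9 0.3] w 0.591
10 rows {'x': 2.35, 'y': -1.67, 'z': 0.12, 'wx': 0.0, 'wy': 0.0, 'wz': -2.11}
```

>>> {"fn": "servo_tool", "kwargs": {"deltas": [{"jaw":5,"x":2.35,"y":-1.67,"z":0.1,"wx":0,"wy":0,"wz":-2.11},{"jaw":5,"x":2.35,"y":-1.67,"z":0.1,"wx":0,"wy":0,"wz":-2.11},{"jaw":5,"x":2.35,"y":-1.67,"z":0.1,"wx":0,"wy":0,"wz":-2.11},{"jaw":5,"x":2.35,"y":-1.67,"z":0.1,"wx":0,"wy":0,"wz":-2.11},{"jaw":5,"x":2.35,"y":-1.67,"z":0.1,"wx":0,"wy":0,"wz":-2.11},{"jaw":5,"x":2.35,"y":-1.67,"z":0.1,"wx":0,"wy":0,"wz":-2.11},{"jaw":5,"x":2.35,"y":-1.67,"z":0.1,"wx":0,"wy":0,"wz":-2.11},{"jaw":5,"x":2.35,"y":-1.67,"z":0.1,"wx":0,"wy":0,"wz":-2.11},{"jaw":5,"x":2.35,"y":-1.67,"z":0.1,"wx":0,"wy":0,"wz":-2.11},{"jaw":5,"x":2.35,"y":-1.67,"z":0.1,"wx":0,"wy":0,"wz":-2.11}]}}

```text
t: 6.87
ee_pos: [0.57, 0.4038, 0.2516]
eef_rot: [[0.017, 1.0, 0.0], [1.0, -0.017, -0.0], [-0.0, 0.001, -1.0]]
force: [0.3, 0.2, 0.8]
gripper_width: 0.585
```

```bash
python3 -c "
from h import *
snap('wrist','w3');snap('top','top1')
s=load('w3');X=cloud(s);v=np.argwhere((X[...,2]>.125)&(X[...,2]<.145)&(X[...,1]>.37)&(X[...,1]<.43)&(X[...,0]>.54)&(X[...,0]<.6))
m=X[v[:,0],v[:,1]];m=m[m[:,2]>.132];print(len(m),m.min(0),m.max(0),cv2.minAreaRect((m[:,:2]*1000).astype(np.float32)))
plan([(.57,.404,.136,-1,10)],half=False)"
```

```text
1780 [0.55946172 0.38601851 0.13201608] [0.5859909  0.42094791 0.14122108] ((572.4813842773438, 403.504638671875), (34.37100601196289, 25.917844772338867), 87.00479125976562)
t 7.0 p [0.5682 0.406  0.2515] ay -0.8 q [31. 35. 66.  0. 80. 31.] F [-0.1 -1.6  0.9] w 0.587
10 rows {'x': -0.02, 'y': 0.02, 'z': 1.16, 'wx': -0.0, 'wy': -0.0, 'wz': 0.02}
```

View pics/w3.png

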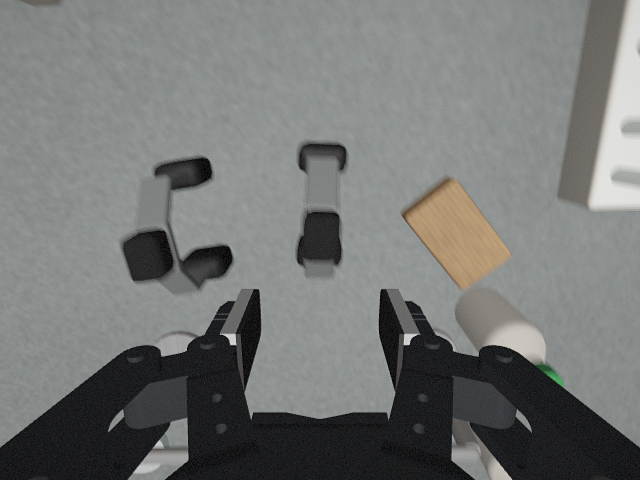

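Wrist view: band0's grip block is at (321,232), centred under the tool. Band1's is at (147,255), turned by about 8°. Descending on band0.

>>> {"fn": "servo_tool", "kwargs": {"deltas": [{"jaw":5,"x":-0.02,"y":0.03,"z":1.28,"wx":0,"wy":0,"wz":0.2},{"jaw":5,"x":-0.02,"y":0.03,"z":1.28,"wx":0,"wy":0,"wz":0.2},{"jaw":5,"x":-0.02,"y":0.03,"z":1.28,"wx":0,"wy":0,"wz":0.2},{"jaw":5,"x":-0.02,"y":0.03,"z":1.28,"wx":0,"wy":0,"wz":0.2},{"jaw":5,"x":-0.02,"y":0.03,"z":1.28,"wx":0,"wy":0,"wz":0.2},{"jaw":5,"x":-0.02,"y":0.03,"z":1.28,"wx":0,"wy":0,"wz":0.2},{"jaw":5,"x":-0.02,"y":0.03,"z":1.28,"wx":0,"wy":0,"wz":0.2},{"jaw":5,"x":-0.02,"y":0.03,"z":1.28,"wx":0,"wy":0,"wz":0.2},{"jaw":5,"x":-0.02,"y":0.03,"z":1.28,"wx":0,"wy":0,"wz":0.2},{"jaw":5,"x":0,"y":0,"z":0,"wx":0,"wy":0,"wz":0.2}]}}

```text
t: 7.8
ee_pos: [0.5721, 0.4001, 0.1334]
eef_rot: [[0.054, 0.999, -0.003], [0.999, -0.054, -0.002], [-0.002, -0.003, -1.0]]
force: [-0.5, 0.6, 0.1]
gripper_width: 0.588
```

>>> {"fn": "servo_tool", "kwargs": {"squeeze": 40, "deltas": [{"jaw":1.5,"x":0,"y":0,"z":0,"wx":0,"wy":0,"wz":0},{"jaw":1.5,"x":0,"y":0,"z":0,"wx":0,"wy":0,"wz":0},{"jaw":1.5,"x":0,"y":0,"z":0,"wx":0,"wy":0,"wz":0},{"jaw":1.5,"x":0,"y":0,"z":0,"wx":0,"wy":0,"wz":0},{"jaw":1.5,"x":0,"y":0,"z":0,"wx":0,"wy":0,"wz":0},{"jaw":1.5,"x":0,"y":0,"z":0,"wx":0,"wy":0,"wz":0},{"jaw":1.5,"x":0,"y":0,"z":0,"wx":0,"wy":0,"wz":0},{"jaw":1.5,"x":0,"y":0,"z":0,"wx":0,"wy":0,"wz":0},{"jaw":1.5,"x":0,"y":0,"z":-0.5,"wx":0,"wy":0,"wz":0},{"jaw":1.5,"x":0,"y":0,"z":-0.5,"wx":0,"wy":0,"wz":0}]}}

```text
t: 8.63
ee_pos: [0.5728, 0.4008, 0.1465]
eef_rot: [[0.053, 0.999, -0.001], [0.999, -0.053, -0.0], [-0.0, -0.001, -1.0]]
force: [-0.4, -0.7, -0.7]
gripper_width: 0.298
```

```bash
python3 -c "
from h import *
plan([(.57,.404,.31,-3,8),(.585,.221,.30,0,10),(.585,.221,.176,0,10)],half=False)
s=load('top1');R=[back(s,*c2(q),.141)for q in [(339,24),(324,455)]];X=cloud(s)
Y=X[120:280,190:235].reshape(-1,3);m=Y[(Y[:,2]>.125)&(Y[:,2]<.15)&(Y[:,0]>.42)&(Y[:,0]<.66)];print(len(m),np.percentile(m[:,1],[2,50,98]),np.polyfit(m[:,0],m[:,1],1),m[:,2].max())"
```

```text
t 8.6 p [0.5728 0.4008 0.1465] ay -3.1 q [30. 40. 72. -0. 68. 33.] F [-0.4 -0.7 -0.7] w 0.298
8 rows {'x': 0.04, 'y': -0.04, 'z': -2.04, 'wx': -0.0, 'wy': 0.0, 'wz': -0.01}
10 rows {'x': -1.83, 'y': 0.2, 'z': 0.1, 'wx': 0.0, 'wy': 0.0, 'wz': -0.3}
10 rows {'x': 0.0, 'y': 0.0, 'z': 1.24, 'wx': 0.0, 'wy': 0.0, 'wz': 0.0}
619 [0.21718717 0.22219458 0.22878683] [-0.00574876  0.2255736 ] 0.14445889124924538
```

>>> {"fn": "servo_tool", "kwargs": {"deltas": [{"jaw":1.5,"x":0,"y":0,"z":-2,"wx":0,"wy":0,"wz":0},{"jaw":1.5,"x":0,"y":0,"z":-2,"wx":0,"wy":0,"wz":0},{"jaw":1.5,"x":0,"y":0,"z":-2,"wx":0,"wy":0,"wz":0},{"jaw":1.5,"x":0,"y":0,"z":-2,"wx":0,"wy":0,"wz":0},{"jaw":1.5,"x":0,"y":0,"z":-2,"wx":0,"wy":0,"wz":0},{"jaw":1.5,"x":0,"y":0,"z":-2,"wx":0,"wy":0,"wz":0},{"jaw":1.5,"x":0,"y":0,"z":-2,"wx":0,"wy":0,"wz":0},{"jaw":1.5,"x":0,"y":0,"z":-1.5,"wx":0,"wy":0,"wz":0},{"jaw":1.5,"x":0,"y":0,"z":0,"wx":0,"wy":0,"wz":0},{"jaw":1.5,"x":0,"y":0,"z":0,"wx":0,"wy":0,"wz":0}]}}

```text
t: 9.47
ee_pos: [0.5732, 0.401, 0.3021]
eef_rot: [[0.053, 0.999, 0.001], [0.999, -0.053, 0.001], [0.001, 0.001, -1.0]]
force: [0.6, -0.2, -1.2]
gripper_width: 0.299
```

>>> {"fn": "servo_tool", "kwargs": {"deltas": [{"jaw":1.5,"x":-1.8,"y":0.22,"z":0,"wx":0,"wy":0,"wz":-0.3},{"jaw":1.5,"x":-2,"y":0.22,"z":0,"wx":0,"wy":0,"wz":-0.3},{"jaw":1.5,"x":-2,"y":0.22,"z":0,"wx":0,"wy":0,"wz":-0.3},{"jaw":1.5,"x":-2,"y":0.22,"z":0,"wx":0,"wy":0,"wz":-0.3},{"jaw":1.5,"x":-2,"y":0.22,"z":0,"wx":0,"wy":0,"wz":-0.3},{"jaw":1.5,"x":-2,"y":0.22,"z":0,"wx":0,"wy":0,"wz":-0.3},{"jaw":1.5,"x":-2,"y":0.22,"z":0,"wx":0,"wy":0,"wz":-0.3},{"jaw":1.5,"x":-2,"y":0.22,"z":0,"wx":0,"wy":0,"wz":-0.3},{"jaw":1.5,"x":-1.5,"y":0.22,"z":0,"wx":0,"wy":0,"wz":-0.3},{"jaw":1.5,"x":-0.8,"y":0,"z":0,"wx":0,"wy":0,"wz":-0.3}]}}

```text
t: 10.3
ee_pos: [0.5868, 0.2175, 0.3001]
eef_rot: [[0.002, 1.0, -0.002], [1.0, -0.002, -0.001], [-0.001, -0.002, -1.0]]
force: [0.4, 0.6, -1.5]
gripper_width: 0.304
```

```bash
python3 -c "
from h import *
plan([(.588,.2195,.25,0,4),(.588,.2195,.174,0,6)],half=False)"
```

```text
t 10.3 p [0.5868 0.2175 0.3001] ay -0.1 q [15. 26. 73. -0. 80. 15.] F [ 0.4  0.6 -1.5] w 0.304
4 rows {'x': 0.05, 'y': 0.03, 'z': 1.25, 'wx': -0.03, 'wy': 0.01, 'wz': -0.03}
6 rows {'x': 0.0, 'y': 0.0, 'z': 1.27, 'wx': 0.0, 'wy': 0.0, 'wz': 0.0}
```

>>> {"fn": "servo_tool", "kwargs": {"deltas": [{"jaw":1.5,"x":0.05,"y":0,"z":1.5,"wx":0,"wy":0,"wz":0},{"jaw":1.5,"x":0.05,"y":0,"z":1.5,"wx":0,"wy":0,"wz":0},{"jaw":1.5,"x":0.05,"y":0,"z":1.5,"wx":0,"wy":0,"wz":0},{"jaw":1.5,"x":0.05,"y":0,"z":1.5,"wx":0,"wy":0,"wz":0},{"jaw":1.5,"x":0,"y":0,"z":1.5,"wx":0,"wy":0,"wz":0},{"jaw":1.5,"x":0,"y":0,"z":1.5,"wx":0,"wy":0,"wz":0},{"jaw":1.5,"x":0,"y":0,"z":1.2,"wx":0,"wy":0,"wz":0},{"jaw":1.5,"x":0,"y":0,"z":1.2,"wx":0,"wy":0,"wz":0},{"jaw":1.5,"x":0,"y":0,"z":1.0,"wx":0,"wy":0,"wz":0},{"jaw":1.5,"x":0,"y":0,"z":0,"wx":0,"wy":0,"wz":0}]}}

```text
t: 11.13
ee_pos: [0.5857, 0.2213, 0.1748]
eef_rot: [[0.001, 1.0, -0.004], [1.0, -0.001, -0.001], [-0.001, -0.004, -1.0]]
force: [-1.0, -0.4, -0.4]
gripper_width: 0.299
```

>>> {"fn": "servo_tool", "kwargs": {"deltas": [{"jaw":1.5,"x":0,"y":0,"z":0.2,"wx":0,"wy":0,"wz":0},{"jaw":1.5,"x":0,"y":0,"z":0.2,"wx":0,"wy":0,"wz":0},{"jaw":1.5,"x":0,"y":0,"z":0.2,"wx":0,"wy":0,"wz":0},{"jaw":1.5,"x":0,"y":0,"z":0,"wx":0,"wy":0,"wz":0},{"jaw":1.5,"x":0,"y":0,"z":0,"wx":0,"wy":0,"wz":0},{"jaw":1.5,"x":0,"y":0,"z":0,"wx":0,"wy":0,"wz":0},{"jaw":1.5,"x":0,"y":0,"z":0,"wx":0,"wy":0,"wz":0},{"jaw":1.5,"x":0,"y":0,"z":0,"wx":0,"wy":0,"wz":0},{"jaw":1.5,"x":0,"y":0,"z":0,"wx":0,"wy":0,"wz":0},{"jaw":1.5,"x":0,"y":0,"z":0,"wx":0,"wy":0,"wz":0}]}}

```text
t: 11.97
ee_pos: [0.5875, 0.2216, 0.1728]
eef_rot: [[0.001, 1.0, 0.002], [1.0, -0.001, 0.001], [0.001, 0.002, -1.0]]
force: [-3.7, -0.6, 9.8]
gripper_width: 0.294
```

>>> {"fn": "servo_tool", "kwargs": {"deltas": [{"jaw":1.5,"x":0,"y":0,"z":-0.2,"wx":0,"wy":0,"wz":0},{"jaw":4.2,"x":0,"y":0,"z":0,"wx":0,"wy":0,"wz":0},{"jaw":4.2,"x":0,"y":0,"z":0,"wx":0,"wy":0,"wz":0},{"jaw":4.2,"x":0,"y":0,"z":0,"wx":0,"wy":0,"wz":0},{"jaw":4.2,"x":0,"y":0,"z":-0.2,"wx":0,"wy":0,"wz":0},{"jaw":4.2,"x":0,"y":0,"z":-0.7,"wx":0,"wy":0,"wz":0},{"jaw":4.2,"x":0,"y":0,"z":-1.5,"wx":0,"wy":0,"wz":0},{"jaw":4.2,"x":0,"y":0,"z":-2,"wx":0,"wy":0,"wz":0},{"jaw":4.2,"x":0,"y":0,"z":-2,"wx":0,"wy":0,"wz":0},{"jaw":4.2,"x":0,"y":0,"z":-1.5,"wx":0,"wy":0,"wz":0}]}}

```text
t: 12.8
ee_pos: [0.5874, 0.2215, 0.2547]
eef_rot: [[0.001, 1.0, 0.001], [1.0, -0.001, 0.0], [0.0, 0.001, -1.0]]
force: [1.2, -0.1, 0.6]
gripper_width: 0.489
```

```bash
python3 -c "
from h import *
plan([(.4495,.390,.25,8.5,10),(.4495,.39,.1365,8.5,10)],half=False)"
```

```text
t 12.8 p [0.5874 0.2215 0.2547] ay -0.1 q [15. 29. 77.  0. 75. 15.] F [ 1.2 -0.1  0.6] w 0.489
10 rows {'x': 1.77, 'y': -1.27, 'z': 0.05, 'wx': 0.01, 'wy': -0.0, 'wz': -0.86}
10 rows {'x': 0.0, 'y': 0.0, 'z': 1.13, 'wx': 0.0, 'wy': 0.0, 'wz': 0.0}
```

>>> {"fn": "servo_tool", "kwargs": {"deltas": [{"jaw":5,"x":1.77,"y":-1.27,"z":0,"wx":0,"wy":0,"wz":-0.86},{"jaw":5,"x":1.77,"y":-1.27,"z":0,"wx":0,"wy":0,"wz":-0.86},{"jaw":5,"x":1.77,"y":-1.27,"z":0,"wx":0,"wy":0,"wz":-0.86},{"jaw":5,"x":1.77,"y":-1.27,"z":0,"wx":0,"wy":0,"wz":-0.86},{"jaw":5,"x":1.77,"y":-1.27,"z":0,"wx":0,"wy":0,"wz":-0.86},{"jaw":5,"x":1.77,"y":-1.27,"z":0,"wx":0,"wy":0,"wz":-0.86},{"jaw":5,"x":1.77,"y":-1.27,"z":0,"wx":0,"wy":0,"wz":-0.86},{"jaw":5,"x":1.77,"y":-1.27,"z":0,"wx":0,"wy":0,"wz":-0.86},{"jaw":5,"x":1.77,"y":-1.27,"z":0,"wx":0,"wy":0,"wz":-0.86},{"jaw":5,"x":1.77,"y":-1.27,"z":0,"wx":0,"wy":0,"wz":-0.86}]}}

```text
t: 13.63
ee_pos: [0.4481, 0.3902, 0.2531]
eef_rot: [[-0.149, 0.989, 0.0], [0.989, 0.149, 0.0], [0.0, 0.0, -1.0]]
force: [-0.7, -0.3, -0.5]
gripper_width: 0.585
```

```bash
python3 -c "
from h import *
snap('wrist','w4');snap('top','top2')
s=load('w4');X=cloud(s);v=np.argwhere((X[...,2]>.132)&(X[...,2]<.145)&(X[...,1]>.36)&(X[...,1]<.42)&(X[...,0]>.42)&(X[...,0]<.48))
m=X[v[:,0],v[:,1]];r=cv2.minAreaRect((m[:,:2]*1000).astype(np.float32));print(len(m),r)
plan([(r[0][0]/1000,r[0][1]/1000,.1365,8.5,9)],half=False)
s=load('top2');X=cloud(s);Y=X[130:260,170:250].reshape(-1,3)
for z0,z1 in [(.15,.185),(.03,.12)]:
  m=Y[(Y[:,2]>z0)&(Y[:,2]<z1)&(Y[:,0]>.53)&(Y[:,0]<.64)]; print(cv2.minAreaRect((m[:,:2]*1000).astype(np.float32)),m[:,2].max())"
```

```text
1760 ((451.775634765625, 392.3509826660156), (25.747882843017578, 32.7856330871582), 7.9393486976623535)
t 13.7 p [0.4468 0.3913 0.2531] ay 8.7 q [35. 26. 82.  0. 72. 27.] F [ 1.  -0.9  0.4] w 0.585
9 rows {'x': 0.0, 'y': 0.06, 'z': 1.3, 'wx': -0.0, 'wy': -0.0, 'wz': 0.02}
((584.2943725585938, 223.16363525390625), (39.21714401245117, 26.668548583984375), 83.95000457763672) 0.17782603173954784
((584.2498779296875, 221.72230529785156), (42.6296272277832, 115.67538452148438), 0.2407492697238922) 0.11999376211443831
```

>>> {"fn": "servo_tool", "kwargs": {"deltas": [{"jaw":5,"x":0,"y":0.04,"z":1.3,"wx":0,"wy":0,"wz":0},{"jaw":5,"x":0,"y":0.04,"z":1.3,"wx":0,"wy":0,"wz":0},{"jaw":5,"x":0,"y":0.04,"z":1.3,"wx":0,"wy":0,"wz":0},{"jaw":5,"x":0,"y":0.04,"z":1.3,"wx":0,"wy":0,"wz":0},{"jaw":5,"x":0,"y":0.04,"z":1.3,"wx":0,"wy":0,"wz":0},{"jaw":5,"x":0,"y":0.04,"z":1.3,"wx":0,"wy":0,"wz":0},{"jaw":5,"x":0,"y":0.04,"z":1.3,"wx":0,"wy":0,"wz":0},{"jaw":5,"x":0,"y":0.04,"z":1.3,"wx":0,"wy":0,"wz":0},{"jaw":5,"x":0,"y":0,"z":1.2,"wx":0,"wy":0,"wz":0},{"jaw":5,"x":0,"y":0,"z":0,"wx":0,"wy":0,"wz":0}]}}

```text
t: 14.57
ee_pos: [0.4516, 0.389, 0.1348]
eef_rot: [[-0.148, 0.989, -0.002], [0.989, 0.148, -0.002], [-0.001, -0.002, -1.0]]
force: [-0.8, -0.3, 0.4]
gripper_width: 0.587
```

>>> {"fn": "servo_tool", "kwargs": {"deltas": [{"jaw":1.5,"x":0,"y":0,"z":0,"wx":0,"wy":0,"wz":0},{"jaw":1.5,"x":0,"y":0,"z":0,"wx":0,"wy":0,"wz":0},{"jaw":1.5,"x":0,"y":0,"z":0,"wx":0,"wy":0,"wz":0},{"jaw":1.5,"x":0,"y":0,"z":0,"wx":0,"wy":0,"wz":0},{"jaw":1.5,"x":0,"y":0,"z":0,"wx":0,"wy":0,"wz":0},{"jaw":1.5,"x":0,"y":0,"z":0,"wx":0,"wy":0,"wz":0},{"jaw":1.5,"x":0,"y":0,"z":0,"wx":0,"wy":0,"wz":0},{"jaw":1.5,"x":0,"y":0,"z":0,"wx":0,"wy":0,"wz":0},{"jaw":1.5,"x":0,"y":0,"z":0,"wx":0,"wy":0,"wz":0},{"jaw":1.5,"x":0,"y":0,"z":0,"wx":0,"wy":0,"wz":0}]}}

```text
t: 15.4
ee_pos: [0.4523, 0.3901, 0.1374]
eef_rot: [[-0.149, 0.989, 0.001], [0.989, 0.149, 0.001], [0.001, 0.001, -1.0]]
force: [-0.7, -2.8, 6.2]
gripper_width: 0.298
```

>>> {"fn": "servo_tool", "kwargs": {"deltas": [{"jaw":1.5,"x":0,"y":0,"z":-1,"wx":0,"wy":0,"wz":0},{"jaw":1.5,"x":0,"y":0,"z":-2,"wx":0,"wy":0,"wz":0},{"jaw":1.5,"x":0,"y":0,"z":-2,"wx":0,"wy":0,"wz":0},{"jaw":1.5,"x":0,"y":0,"z":-2,"wx":0,"wy":0,"wz":0},{"jaw":1.5,"x":0,"y":0,"z":-2,"wx":0,"wy":0,"wz":0},{"jaw":1.5,"x":0,"y":0,"z":-2,"wx":0,"wy":0,"wz":0},{"jaw":1.5,"x":0,"y":0,"z":-2,"wx":0,"wy":0,"wz":0},{"jaw":1.5,"x":0,"y":0,"z":-2,"wx":0,"wy":0,"wz":0},{"jaw":1.5,"x":0,"y":0,"z":-1.5,"wx":0,"wy":0,"wz":0},{"jaw":1.5,"x":0,"y":0,"z":0,"wx":0,"wy":0,"wz":0}]}}

```text
t: 16.23
ee_pos: [0.4527, 0.3905, 0.3055]
eef_rot: [[-0.149, 0.989, 0.004], [0.989, 0.149, 0.003], [0.002, 0.005, -1.0]]
force: [0.5, 0.7, -0.6]
gripper_width: 0.297
```

```bash
python3 -c "
from h import *
plan([(.488,.2205,.30,0,9),(.488,.2205,.174,0,9)],half=False)"
```

```text
t 16.2 p [0.4527 0.3905 0.3055] ay 8.5 q [35. 23. 77.  0. 79. 27.] F [ 0.5  0.7 -0.6] w 0.297
9 rows {'x': -1.92, 'y': 0.23, 'z': 0.06, 'wx': 0.03, 'wy': -0.02, 'wz': 0.95}
9 rows {'x': 0.0, 'y': 0.0, 'z': 1.4, 'wx': 0.0, 'wy': 0.0, 'wz': 0.0}
```

>>> {"fn": "servo_tool", "kwargs": {"deltas": [{"jaw":1.5,"x":-1.92,"y":0.23,"z":0.05,"wx":0,"wy":0,"wz":0.95},{"jaw":1.5,"x":-1.92,"y":0.23,"z":0.05,"wx":0,"wy":0,"wz":0.95},{"jaw":1.5,"x":-1.92,"y":0.23,"z":0.05,"wx":0,"wy":0,"wz":0.95},{"jaw":1.5,"x":-1.92,"y":0.23,"z":0.05,"wx":0,"wy":0,"wz":0.95},{"jaw":1.5,"x":-1.92,"y":0.23,"z":0.05,"wx":0,"wy":0,"wz":0.95},{"jaw":1.5,"x":-1.92,"y":0.23,"z":0.05,"wx":0,"wy":0,"wz":0.95},{"jaw":1.5,"x":-1.92,"y":0.23,"z":0.05,"wx":0,"wy":0,"wz":0.95},{"jaw":1.5,"x":-1.92,"y":0.23,"z":0.05,"wx":0,"wy":0,"wz":0.95},{"jaw":1.5,"x":-1.92,"y":0.23,"z":0.05,"wx":0,"wy":0,"wz":0.95},{"jaw":1.5,"x":0,"y":0,"z":0,"wx":0,"wy":0,"wz":0}]}}

```text
t: 17.07
ee_pos: [0.4867, 0.2168, 0.2965]
eef_rot: [[0.003, 1.0, -0.001], [1.0, -0.003, -0.001], [-0.001, -0.001, -1.0]]
force: [1.0, 0.8, -2.2]
gripper_width: 0.298
```

>>> {"fn": "servo_tool", "kwargs": {"deltas": [{"jaw":1.5,"x":0,"y":0,"z":1.5,"wx":0,"wy":0,"wz":0},{"jaw":1.5,"x":0,"y":0,"z":1.5,"wx":0,"wy":0,"wz":0},{"jaw":1.5,"x":0,"y":0,"z":1.5,"wx":0,"wy":0,"wz":0},{"jaw":1.5,"x":0,"y":0,"z":1.5,"wx":0,"wy":0,"wz":0},{"jaw":1.5,"x":0,"y":0,"z":1.5,"wx":0,"wy":0,"wz":0},{"jaw":1.5,"x":0,"y":0,"z":1.5,"wx":0,"wy":0,"wz":0},{"jaw":1.5,"x":0,"y":0,"z":1.2,"wx":0,"wy":0,"wz":0},{"jaw":1.5,"x":0,"y":0,"z":1.0,"wx":0,"wy":0,"wz":0},{"jaw":1.5,"x":0,"y":0,"z":0.8,"wx":0,"wy":0,"wz":0},{"jaw":1.5,"x":0,"y":0,"z":0,"wx":0,"wy":0,"wz":0}]}}

```text
t: 17.9
ee_pos: [0.486, 0.2195, 0.1755]
eef_rot: [[-0.0, 1.0, -0.002], [1.0, 0.0, -0.001], [-0.001, -0.002, -1.0]]
force: [-0.5, -0.9, -1.9]
gripper_width: 0.298
```

>>> {"fn": "servo_tool", "kwargs": {"deltas": [{"jaw":1.5,"x":0,"y":0,"z":0.2,"wx":0,"wy":0,"wz":0},{"jaw":1.5,"x":0,"y":0,"z":0.2,"wx":0,"wy":0,"wz":0},{"jaw":1.5,"x":0,"y":0,"z":0.15,"wx":0,"wy":0,"wz":0},{"jaw":1.5,"x":0,"y":0,"z":0,"wx":0,"wy":0,"wz":0},{"jaw":1.5,"x":0,"y":0,"z":0,"wx":0,"wy":0,"wz":0},{"jaw":1.5,"x":0,"y":0,"z":0,"wx":0,"wy":0,"wz":0},{"jaw":1.5,"x":0,"y":0,"z":0,"wx":0,"wy":0,"wz":0},{"jaw":1.5,"x":0,"y":0,"z":0,"wx":0,"wy":0,"wz":0},{"jaw":1.5,"x":0,"y":0,"z":0,"wx":0,"wy":0,"wz":0},{"jaw":1.5,"x":0,"y":0,"z":0,"wx":0,"wy":0,"wz":0}]}}

```text
t: 18.73
ee_pos: [0.4872, 0.2197, 0.1731]
eef_rot: [[0.0, 1.0, 0.002], [1.0, -0.0, 0.001], [0.001, 0.002, -1.0]]
force: [-5.9, -1.8, 19.0]
gripper_width: 0.299
```

>>> {"fn": "servo_tool", "kwargs": {"deltas": [{"jaw":1.5,"x":0,"y":0,"z":-0.3,"wx":0,"wy":0,"wz":0},{"jaw":4.2,"x":0,"y":0,"z":0,"wx":0,"wy":0,"wz":0},{"jaw":4.2,"x":0,"y":0,"z":0,"wx":0,"wy":0,"wz":0},{"jaw":4.2,"x":0,"y":0,"z":0,"wx":0,"wy":0,"wz":0},{"jaw":4.2,"x":0,"y":0,"z":-0.2,"wx":0,"wy":0,"wz":0},{"jaw":4.2,"x":0,"y":0,"z":-0.7,"wx":0,"wy":0,"wz":0},{"jaw":4.2,"x":0,"y":0,"z":-1.5,"wx":0,"wy":0,"wz":0},{"jaw":4.2,"x":0,"y":0,"z":-2,"wx":0,"wy":0,"wz":0},{"jaw":4.2,"x":0,"y":0,"z":-2,"wx":0,"wy":0,"wz":0},{"jaw":4.2,"x":0,"y":0,"z":-1.5,"wx":0,"wy":0,"wz":0}]}}

```text
t: 19.57
ee_pos: [0.487, 0.2196, 0.2555]
eef_rot: [[0.0, 1.0, 0.001], [1.0, -0.0, 0.0], [0.0, 0.001, -1.0]]
force: [1.3, -0.0, 0.9]
gripper_width: 0.494
```

```bash
python3 -c "
from h import *
plan([(.5,.2,.25,-50,10),(.6,-.185,.19,-97,20)],half=False)
snap('top','top3')
a,b=load('top0')['p'],load('top3')['p'];cv2.imwrite('pics/t3.png',np.hstack([a[125:340,360:540],b[125:340,360:540]]))
s=load('top3');X=cloud(s);Y=X[130:280,170:250].reshape(-1,3)
for a,b in [(.53,.64),(.43,.535)]:
  m=Y[(Y[:,2]>.03)&(Y[:,2]<.12)&(Y[:,0]>a)&(Y[:,0]<b)]; print(cv2.minAreaRect((m[:,:2]*1000).astype(np.float32)),m[:,2].max())"
```

```text
t 19.6 p [0.487  0.2196 0.2555] ay -0.0 q [18. 21. 90.  0. 69. 18.] F [ 1.3 -0.   0.9] w 0.494
10 rows {'x': -0.14, 'y': 0.2, 'z': 0.05, 'wx': 0.0, 'wy': -0.0, 'wz': 5.0}
20 rows {'x': -0.11, 'y': 2.04, 'z': 0.3, 'wx': 0.0, 'wy': 0.0, 'wz': 2.35}
((584.4161987304688, 177.18882751464844), (26.851552963256836, 42.74470138549805), 86.61016845703125) 0.11974635530365335
((484.16259765625, 176.89346313476562), (24.396724700927734, 43.395652770996094), 88.0953598022461) 0.11977993869673996
```

View pics/top3.png

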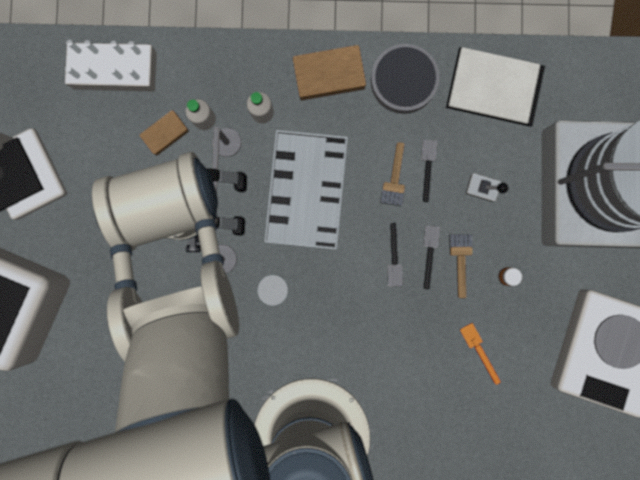

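Top view: the switch knob is now over the right side (503,187), both bands hang on the rail (238,181) and (235,225), and the tools have not moved. Next is brush A.

>>> {"fn": "servo_tool", "kwargs": {"deltas": [{"jaw":4,"x":-0.14,"y":0.2,"z":0,"wx":0,"wy":0,"wz":5},{"jaw":4,"x":-0.14,"y":0.2,"z":0,"wx":0,"wy":0,"wz":5},{"jaw":4,"x":-0.14,"y":0.2,"z":0,"wx":0,"wy":0,"wz":5},{"jaw":4,"x":-0.14,"y":0.2,"z":0,"wx":0,"wy":0,"wz":5},{"jaw":4,"x":-0.14,"y":0.2,"z":0,"wx":0,"wy":0,"wz":5},{"jaw":4,"x":-0.14,"y":0.2,"z":0,"wx":0,"wy":0,"wz":5},{"jaw":4,"x":-0.14,"y":0.2,"z":0,"wx":0,"wy":0,"wz":5},{"jaw":4,"x":-0.14,"y":0.2,"z":0,"wx":0,"wy":0,"wz":5},{"jaw":4,"x":-0.14,"y":0.2,"z":0,"wx":0,"wy":0,"wz":5},{"jaw":4,"x":-0.14,"y":0.2,"z":0,"wx":0,"wy":0,"wz":5}]}}

```text
t: 20.45
ee_pos: [0.4995, 0.1995, 0.2536]
eef_rot: [[0.769, 0.639, -0.0], [0.639, -0.769, -0.0], [-0.0, -0.0, -1.0]]
force: [-0.0, -0.1, 0.3]
gripper_width: 0.465
```

>>> {"fn": "servo_tool", "kwargs": {"deltas": [{"jaw":4,"x":-0.11,"y":2.04,"z":0.3,"wx":0,"wy":0,"wz":2.35},{"jaw":4,"x":-0.11,"y":2.04,"z":0.3,"wx":0,"wy":0,"wz":2.35},{"jaw":4,"x":-0.11,"y":2.04,"z":0.3,"wx":0,"wy":0,"wz":2.35},{"jaw":4,"x":-0.11,"y":2.04,"z":0.3,"wx":0,"wy":0,"wz":2.35},{"jaw":4,"x":-0.11,"y":2.04,"z":0.3,"wx":0,"wy":0,"wz":2.35},{"jaw":4,"x":-0.11,"y":2.04,"z":0.3,"wx":0,"wy":0,"wz":2.35},{"jaw":4,"x":-0.11,"y":2.04,"z":0.3,"wx":0,"wy":0,"wz":2.35},{"jaw":4,"x":-0.11,"y":2.04,"z":0.3,"wx":0,"wy":0,"wz":2.35},{"jaw":4,"x":-0.11,"y":2.04,"z":0.3,"wx":0,"wy":0,"wz":2.35},{"jaw":4,"x":-0.11,"y":2.04,"z":0.3,"wx":0,"wy":0,"wz":2.35}]}}

```text
t: 21.28
ee_pos: [0.5898, 0.0168, 0.2235]
eef_rot: [[0.959, 0.282, 0.0], [0.282, -0.959, -0.0], [0.0, 0.0, -1.0]]
force: [0.1, 0.1, 0.5]
gripper_width: 0.467
```

>>> {"fn": "servo_tool", "kwargs": {"deltas": [{"jaw":4,"x":-0.11,"y":2.04,"z":0.3,"wx":0,"wy":0,"wz":2.35},{"jaw":4,"x":-0.11,"y":2.04,"z":0.3,"wx":0,"wy":0,"wz":2.35},{"jaw":4,"x":-0.11,"y":2.04,"z":0.3,"wx":0,"wy":0,"wz":2.35},{"jaw":4,"x":-0.11,"y":2.04,"z":0.3,"wx":0,"wy":0,"wz":2.35},{"jaw":4,"x":-0.11,"y":2.04,"z":0.3,"wx":0,"wy":0,"wz":2.35},{"jaw":4,"x":-0.11,"y":2.04,"z":0.3,"wx":0,"wy":0,"wz":2.35},{"jaw":4,"x":-0.11,"y":2.04,"z":0.3,"wx":0,"wy":0,"wz":2.35},{"jaw":4,"x":-0.11,"y":2.04,"z":0.3,"wx":0,"wy":0,"wz":2.35},{"jaw":4,"x":-0.11,"y":2.04,"z":0.3,"wx":0,"wy":0,"wz":2.35},{"jaw":4,"x":-0.11,"y":2.04,"z":0.3,"wx":0,"wy":0,"wz":2.35}]}}

```text
t: 22.12
ee_pos: [0.5995, -0.1859, 0.1935]
eef_rot: [[0.992, -0.124, 0.0], [-0.124, -0.992, -0.0], [0.0, -0.0, -1.0]]
force: [0.6, 0.1, -0.3]
gripper_width: 0.469
```

```bash
python3 -c "
from h import *
plan([(.619,-.1853,.1,-97,5),(.619,-.1853,.028,-97,5)],half=False)
snap('wrist','w5')"
```

```text
t 22.1 p [ 0.5995 -0.1859  0.1935] ay -97.1 q [-23.  32.  81.   0.  67.  74.] F [ 0.6  0.1 -0.3] w 0.469
5 rows {'x': 0.39, 'y': -0.06, 'z': 1.87, 'wx': -0.0, 'wy': -0.0, 'wz': -0.02}
5 rows {'x': 0.0, 'y': 0.0, 'z': 1.44, 'wx': 0.0, 'wy': 0.0, 'wz': 0.0}
```

View pics/w5.png

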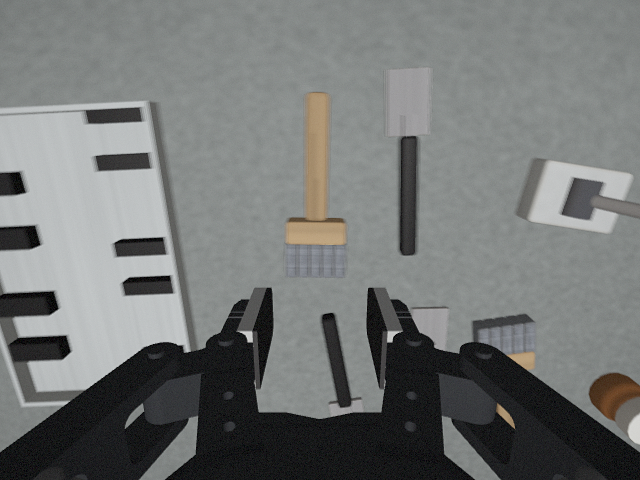

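Wrist view: brush A runs from handle end (317,93) to head end (316,277). Spatula B runs from blade end (409,68) to handle end (407,254). The tray is to the left.

```bash
python3 -c "
from h import *
s=load('w5')
def pr(n,a,b,za,zb):
  A=back(s,*a,za);B=back(s,*b,zb);d=A-B;print(n,((A+B)/2)[:2].round(4),np.hypot(*d[:2]).round(4),np.degrees(np.arctan2(d[1],d[0])).round(1)); return (A+B)/2
m=pr('A',(316,277),(317,93),.015,.018); pr('B',(409,68),(407,254),.005,.01)
plan([(m[0],m[1],.1,-97,4),(m[0],m[1],.028,-97,5)],half=False)"
```

```text
A [ 0.6227 -0.1864] 0.1491 172.4
B [ 0.6323 -0.2628] 0.1488 -4.3
t 22.2 p [ 0.5988 -0.1892  0.1929] ay -97.4 q [-23.  32.  81.  -0.  67.  74.] F [-1.3 -5.1 -0.6] w 0.471
4 rows {'x': 0.58, 'y': -0.15, 'z': 2.32, 'wx': 0.02, 'wy': 0.01, 'wz': -0.1}
5 rows {'x': 0.0, 'y': 0.0, 'z': 1.44, 'wx': 0.0, 'wy': 0.0, 'wz': 0.0}
```

>>> {"fn": "servo_tool", "kwargs": {"deltas": [{"jaw":4,"x":0.53,"y":-0.05,"z":2.2,"wx":0,"wy":0,"wz":0},{"jaw":4,"x":0.53,"y":-0.05,"z":2.2,"wx":0,"wy":0,"wz":0},{"jaw":4,"x":0.53,"y":-0.05,"z":2.2,"wx":0,"wy":0,"wz":0},{"jaw":4,"x":0.53,"y":-0.05,"z":2.2,"wx":0,"wy":0,"wz":0},{"jaw":4,"x":0,"y":0,"z":2,"wx":0,"wy":0,"wz":0},{"jaw":4,"x":0,"y":0,"z":2,"wx":0,"wy":0,"wz":0},{"jaw":4,"x":0,"y":0,"z":1.5,"wx":0,"wy":0,"wz":0},{"jaw":4,"x":0,"y":0,"z":1.2,"wx":0,"wy":0,"wz":0},{"jaw":4,"x":0,"y":0,"z":0.7,"wx":0,"wy":0,"wz":0},{"jaw":4,"x":0,"y":0,"z":0,"wx":0,"wy":0,"wz":0}]}}

```text
t: 23.0
ee_pos: [0.6203, -0.1852, 0.0303]
eef_rot: [[0.993, -0.122, -0.002], [-0.122, -0.993, 0.001], [-0.002, -0.0, -1.0]]
force: [-0.1, -0.2, 0.4]
gripper_width: 0.465
```

>>> {"fn": "servo_tool", "kwargs": {"squeeze": 30, "deltas": [{"jaw":4,"x":0,"y":0,"z":0.1,"wx":0,"wy":0,"wz":0},{"jaw":1,"x":0,"y":0,"z":0,"wx":0,"wy":0,"wz":0},{"jaw":1,"x":0,"y":0,"z":0,"wx":0,"wy":0,"wz":0},{"jaw":1,"x":0,"y":0,"z":0,"wx":0,"wy":0,"wz":0},{"jaw":1,"x":0,"y":0,"z":0,"wx":0,"wy":0,"wz":0},{"jaw":1,"x":0,"y":0,"z":0,"wx":0,"wy":0,"wz":0},{"jaw":1,"x":0,"y":0,"z":0,"wx":0,"wy":0,"wz":0},{"jaw":1,"x":0,"y":0,"z":0,"wx":0,"wy":0,"wz":0},{"jaw":1,"x":0,"y":0,"z":0,"wx":0,"wy":0,"wz":0},{"jaw":1,"x":0,"y":0,"z":0,"wx":0,"wy":0,"wz":0}]}}

```text
t: 23.83
ee_pos: [0.6214, -0.1857, 0.0315]
eef_rot: [[0.993, -0.122, 0.002], [-0.122, -0.993, -0.001], [0.002, 0.0, -1.0]]
force: [-0.6, 0.6, 7.8]
gripper_width: 0.203
```

```bash
cat > tray.py <<'E'
import numpy as np
C=np.array([.577,.0258]);a=-4.0
u=np.array([np.cos(np.radians(a)),np.sin(np.radians(a))])
def slot(i): return C+(i-2)*.054*u
E
python3 -c "
from h import *;from tray import *
q=slot(3);print(q)
p=env.get_state()['ee_pos']
plan([(p[0],p[1],.12,-97,5),(*q,.12,-4,15),(*q,.034,-4,6)],half=False)"
```

```text
[0.63086846 0.02203315]
t 23.8 p [ 0.6214 -0.1857  0.0315] ay -97.0 q [-22.  45.  84.   0.  50.  75.] F [-0.6  0.6  7.8] w 0.203
5 rows {'x': 0.0, 'y': 0.0, 'z': -1.77, 'wx': 0.0, 'wy': -0.02, 'wz': -0.0}
15 rows {'x': 0.98, 'y': -1.2, 'z': 0.0, 'wx': -0.0, 'wy': -0.0, 'wz': -6.2}
6 rows {'x': 0.0, 'y': 0.0, 'z': 1.43, 'wx': 0.0, 'wy': 0.0, 'wz': 0.0}
```

>>> {"fn": "servo_tool", "kwargs": {"deltas": [{"jaw":1,"x":0,"y":0,"z":-1.7,"wx":0,"wy":0,"wz":0},{"jaw":1,"x":0,"y":0,"z":-1.8,"wx":0,"wy":0,"wz":0},{"jaw":1,"x":0,"y":0,"z":-1.8,"wx":0,"wy":0,"wz":0},{"jaw":1,"x":0,"y":0,"z":-1.8,"wx":0,"wy":0,"wz":0},{"jaw":1,"x":0,"y":0,"z":-1.8,"wx":0,"wy":0,"wz":0},{"jaw":1,"x":0.98,"y":-1.2,"z":0,"wx":0,"wy":0,"wz":-6.2},{"jaw":1,"x":0.98,"y":-1.2,"z":0,"wx":0,"wy":0,"wz":-6.2},{"jaw":1,"x":0.98,"y":-1.2,"z":0,"wx":0,"wy":0,"wz":-6.2},{"jaw":1,"x":0.98,"y":-1.2,"z":0,"wx":0,"wy":0,"wz":-6.2},{"jaw":1,"x":0.98,"y":-1.2,"z":0,"wx":0,"wy":0,"wz":-6.2}]}}

```text
t: 24.67
ee_pos: [0.664, -0.1214, 0.12]
eef_rot: [[0.911, 0.411, 0.001], [0.411, -0.911, -0.0], [0.001, 0.001, -1.0]]
force: [0.1, -0.1, -1.0]
gripper_width: 0.198
```

>>> {"fn": "servo_tool", "kwargs": {"deltas": [{"jaw":1,"x":0.98,"y":-1.2,"z":0,"wx":0,"wy":0,"wz":-6.2},{"jaw":1,"x":0.98,"y":-1.2,"z":0,"wx":0,"wy":0,"wz":-6.2},{"jaw":1,"x":0.98,"y":-1.2,"z":0,"wx":0,"wy":0,"wz":-6.2},{"jaw":1,"x":0.98,"y":-1.2,"z":0,"wx":0,"wy":0,"wz":-6.2},{"jaw":1,"x":0.98,"y":-1.2,"z":0,"wx":0,"wy":0,"wz":-6.2},{"jaw":1,"x":0.98,"y":-1.2,"z":0,"wx":0,"wy":0,"wz":-6.2},{"jaw":1,"x":0.98,"y":-1.2,"z":0,"wx":0,"wy":0,"wz":-6.2},{"jaw":1,"x":0.98,"y":-1.2,"z":0,"wx":0,"wy":0,"wz":-6.2},{"jaw":1,"x":0.98,"y":-1.2,"z":0,"wx":0,"wy":0,"wz":-6.2},{"jaw":1,"x":0.98,"y":-1.2,"z":0,"wx":0,"wy":0,"wz":-6.2}]}}

```text
t: 25.5
ee_pos: [0.631, 0.0229, 0.1199]
eef_rot: [[0.064, 0.998, 0.001], [0.998, -0.064, -0.0], [0.0, 0.001, -1.0]]
force: [0.1, 0.4, -1.7]
gripper_width: 0.201
```

```bash
python3 -c "
from h import *;from tray import *
q=slot(3)
plan([(*q,.06,-4,5),(*q,.038,-4,4)],half=False)
snap('wrist','w6')"
```

```text
t 25.5 p [0.631  0.0229 0.1199] ay -3.7 q [-3. 37. 84.  0. 59.  0.] F [ 0.1  0.4 -1.7] w 0.201
5 rows {'x': -0.02, 'y': -0.0, 'z': 1.2, 'wx': 0.01, 'wy': -0.0, 'wz': 0.06}
4 rows {'x': 0.0, 'y': 0.0, 'z': 0.55, 'wx': 0.0, 'wy': 0.0, 'wz': 0.0}
```

View pics/w6.png

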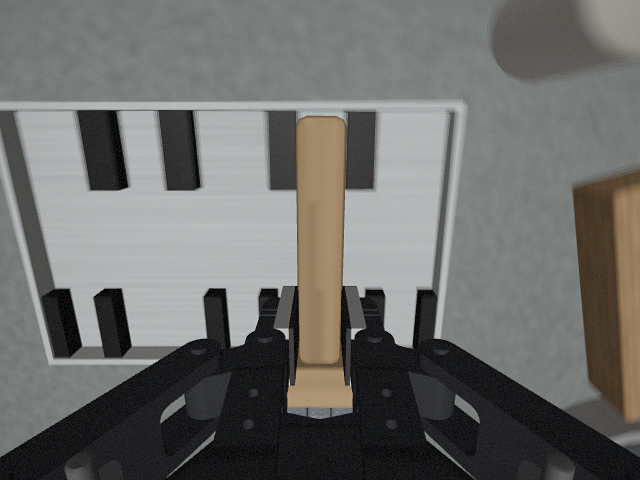

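Wrist view: the brush handle points to +y, end at (321,118), centred in the gap between the blocks at (298–347,150). Rim corners are near (465,104) and (50,362).

```bash
python3 -c "
from h import *;from tray import *
s=load('w6')
A=back(s,465,104,.02)[:2];B=back(s,50,362,.02)[:2];print(A,B,np.linalg.norm(A-B),'centre',(A+B)/2, 'diag nominal',np.hypot(.268,.170), np.degrees(np.arctan2(*(A-B)[::-1]))-np.degrees(np.arctan2(.17,.268)))
E=back(s,0,104,.02)[:2];print(np.degrees(np.arctan2(*(A-E)[::-1])))
print('handle end',back(s,321,118,.105),'gap',back(s,298,187,.018),back(s,347,187,.018))
"
```

```text
[0.71761958 0.10293514] [ 0.44080572 -0.04641128] 0.3145318258980497 centre [0.57921265 0.02826193] diag nominal 0.3173704460090763 -4.040396461407781
-3.7544885780652186
handle end [0.63668577 0.09912744 0.105     ] gap [0.62091742 0.06252128 0.018     ] [0.65018187 0.06059872 0.018     ]
```

>>> {"fn": "servo_tool", "kwargs": {"deltas": [{"jaw":1,"x":0,"y":0.1,"z":1.4,"wx":0,"wy":0,"wz":0.3},{"jaw":1,"x":0,"y":0,"z":1.4,"wx":0,"wy":0,"wz":0},{"jaw":1,"x":0,"y":0,"z":1.4,"wx":0,"wy":0,"wz":0},{"jaw":1,"x":0,"y":0,"z":1.4,"wx":0,"wy":0,"wz":0},{"jaw":1,"x":0,"y":0,"z":0.8,"wx":0,"wy":0,"wz":0},{"jaw":1,"x":0,"y":0,"z":0.6,"wx":0,"wy":0,"wz":0},{"jaw":1,"x":0,"y":0,"z":0.5,"wx":0,"wy":0,"wz":0},{"jaw":1,"x":0,"y":0,"z":0.5,"wx":0,"wy":0,"wz":0},{"jaw":1,"x":0,"y":0,"z":0.3,"wx":0,"wy":0,"wz":0},{"jaw":1,"x":0,"y":0,"z":0,"wx":0,"wy":0,"wz":0}]}}

```text
t: 26.38
ee_pos: [0.632, 0.022, 0.0362]
eef_rot: [[0.075, 0.997, -0.0], [0.997, -0.075, 0.0], [-0.0, -0.0, -1.0]]
force: [-0.3, -0.5, 0.1]
gripper_width: 0.199
```

>>> {"fn": "servo_tool", "kwargs": {"deltas": [{"jaw":2.8,"x":0,"y":0,"z":0,"wx":0,"wy":0,"wz":0},{"jaw":2.8,"x":0,"y":0,"z":0,"wx":0,"wy":0,"wz":0},{"jaw":2.8,"x":0,"y":0,"z":0,"wx":0,"wy":0,"wz":0},{"jaw":2.8,"x":0,"y":0,"z":0,"wx":0,"wy":0,"wz":0},{"jaw":2.8,"x":0,"y":0,"z":-1.5,"wx":0,"wy":0,"wz":0},{"jaw":2.8,"x":0,"y":0,"z":-2,"wx":0,"wy":0,"wz":0},{"jaw":2.8,"x":0,"y":0,"z":-2.5,"wx":0,"wy":0,"wz":0},{"jaw":2.8,"x":0,"y":0,"z":-2.5,"wx":0,"wy":0,"wz":0},{"jaw":2.8,"x":0,"y":0,"z":-2,"wx":0,"wy":0,"wz":0},{"jaw":2.8,"x":0,"y":0,"z":0,"wx":0,"wy":0,"wz":0}]}}

```text
t: 27.22
ee_pos: [0.6341, 0.0219, 0.1458]
eef_rot: [[0.075, 0.997, 0.006], [0.997, -0.075, -0.0], [0.0, 0.006, -1.0]]
force: [1.2, -0.9, 0.6]
gripper_width: 0.328
```

```bash
sed -i 's/C=np.array.*;a/C=np.array([.578,.027]);a/' tray.py; python3 -c "
from h import *
s=snap('wrist','w7')
plan([(.63,-.2617,.15,-94.2,15),(.63,-.2617,.033,-94.2,7)],half=False)"
```

```text
t 27.3 p [0.6333 0.022  0.1438] ay -4.3 q [-3. 36. 83.  0. 61.  1.] F [-0.1  0.2 -0.5] w 0.329
15 rows {'x': -1.47, 'y': 1.5, 'z': -0.04, 'wx': 0.01, 'wy': -0.01, 'wz': 5.99}
7 rows {'x': 0.0, 'y': 0.0, 'z': 1.67, 'wx': 0.0, 'wy': 0.0, 'wz': 0.0}
```

View pics/w7.png

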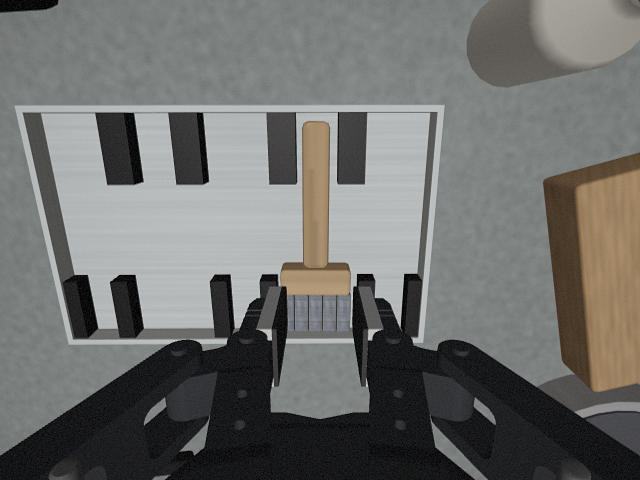

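Brush A is seated in slot 3: head (315,280) in the wide end, handle (316,150) in the narrow end. Next is spatula B.

>>> {"fn": "servo_tool", "kwargs": {"deltas": [{"jaw":3.5,"x":-1.47,"y":1.5,"z":0,"wx":0,"wy":0,"wz":6},{"jaw":3.5,"x":-1.47,"y":1.5,"z":0,"wx":0,"wy":0,"wz":6},{"jaw":3.5,"x":-1.47,"y":1.5,"z":0,"wx":0,"wy":0,"wz":6},{"jaw":3.5,"x":-1.47,"y":1.5,"z":0,"wx":0,"wy":0,"wz":6},{"jaw":3.5,"x":-1.47,"y":1.5,"z":0,"wx":0,"wy":0,"wz":6},{"jaw":3.5,"x":-1.47,"y":1.5,"z":0,"wx":0,"wy":0,"wz":6},{"jaw":3.5,"x":-1.47,"y":1.5,"z":0,"wx":0,"wy":0,"wz":6},{"jaw":3.5,"x":-1.47,"y":1.5,"z":0,"wx":0,"wy":0,"wz":6},{"jaw":3.5,"x":-1.47,"y":1.5,"z":0,"wx":0,"wy":0,"wz":6},{"jaw":3.5,"x":-1.47,"y":1.5,"z":0,"wx":0,"wy":0,"wz":6}]}}

```text
t: 28.1
ee_pos: [0.6812, -0.1734, 0.1402]
eef_rot: [[0.903, 0.429, -0.001], [0.429, -0.903, 0.0], [-0.001, -0.001, -1.0]]
force: [0.2, 0.0, -0.1]
gripper_width: 0.411
```

>>> {"fn": "servo_tool", "kwargs": {"deltas": [{"jaw":3.5,"x":-1.47,"y":1.5,"z":0,"wx":0,"wy":0,"wz":6},{"jaw":3.5,"x":-1.47,"y":1.5,"z":0,"wx":0,"wy":0,"wz":6},{"jaw":3.5,"x":-1.47,"y":1.5,"z":0,"wx":0,"wy":0,"wz":6},{"jaw":3.5,"x":-1.47,"y":1.5,"z":0,"wx":0,"wy":0,"wz":6},{"jaw":3.5,"x":-1.47,"y":1.5,"z":0,"wx":0,"wy":0,"wz":6},{"jaw":3.5,"x":0,"y":0,"z":0,"wx":0,"wy":0,"wz":0},{"jaw":3.5,"x":0,"y":0,"z":0,"wx":0,"wy":0,"wz":0},{"jaw":3.5,"x":0,"y":0,"z":0,"wx":0,"wy":0,"wz":0},{"jaw":3.5,"x":0,"y":0,"z":0,"wx":0,"wy":0,"wz":0},{"jaw":3.5,"x":0,"y":0,"z":0,"wx":0,"wy":0,"wz":0}]}}

```text
t: 28.93
ee_pos: [0.6289, -0.261, 0.1412]
eef_rot: [[0.997, -0.073, -0.0], [-0.073, -0.997, 0.0], [-0.0, -0.0, -1.0]]
force: [-0.5, 0.1, 0.0]
gripper_width: 0.408
```

```bash
python3 -c "
from h import *
plan([(.631,-.2623,.033,-94.2,9)],half=False)
s=snap('wrist','w8');s=load('w8')
p=s['p'].astype(int);X=cloud(s);d=X[...,2]
# dark handle pixels above table near expected
m=(p.max(2)<70)&(X[...,0]>.53)&(X[...,0]<.72)&(abs(X[...,1]+.2623)<.035)&(d<.03)
q=X[m];print(len(q),cv2.minAreaRect((q[:,:2]*1000).astype(np.float32)))"
```

```text
t 28.9 p [ 0.6289 -0.261   0.1412] ay -94.2 q [-28.  39.  75.   0.  65.  67.] F [-0.5  0.1  0. ] w 0.408
9 rows {'x': 0.02, 'y': 0.01, 'z': 1.2, 'wx': -0.0, 'wy': 0.0, 'wz': -0.0}
2377 ((608.7052612304688, -259.3058776855469), (13.792741775512695, 98.33707427978516), 86.13701629638672)
```

>>> {"fn": "servo_tool", "kwargs": {"deltas": [{"jaw":3.5,"x":0.1,"y":0,"z":1.5,"wx":0,"wy":0,"wz":0},{"jaw":3.5,"x":0.1,"y":0,"z":1.5,"wx":0,"wy":0,"wz":0},{"jaw":3.5,"x":0.1,"y":0,"z":1.5,"wx":0,"wy":0,"wz":0},{"jaw":3.5,"x":0.05,"y":0,"z":1.5,"wx":0,"wy":0,"wz":0},{"jaw":3.5,"x":0,"y":0,"z":1.5,"wx":0,"wy":0,"wz":0},{"jaw":3.5,"x":0,"y":0,"z":1.3,"wx":0,"wy":0,"wz":0},{"jaw":3.5,"x":0,"y":0,"z":1.0,"wx":0,"wy":0,"wz":0},{"jaw":3.5,"x":0,"y":0,"z":0.7,"wx":0,"wy":0,"wz":0},{"jaw":3.5,"x":0,"y":0,"z":0.4,"wx":0,"wy":0,"wz":0},{"jaw":3.5,"x":0,"y":0,"z":0,"wx":0,"wy":0,"wz":0}]}}

```text
t: 29.82
ee_pos: [0.6318, -0.2618, 0.0319]
eef_rot: [[0.997, -0.075, -0.001], [-0.075, -0.997, 0.0], [-0.001, -0.0, -1.0]]
force: [0.3, -0.1, -0.8]
gripper_width: 0.407
```

>>> {"fn": "servo_tool", "kwargs": {"squeeze": 30, "deltas": [{"jaw":0.6,"x":0,"y":0,"z":0,"wx":0,"wy":0,"wz":0},{"jaw":0.6,"x":0,"y":0,"z":0,"wx":0,"wy":0,"wz":0},{"jaw":0.6,"x":0,"y":0,"z":0,"wx":0,"wy":0,"wz":0},{"jaw":0.6,"x":0,"y":0,"z":0,"wx":0,"wy":0,"wz":0},{"jaw":0.6,"x":0,"y":0,"z":0,"wx":0,"wy":0,"wz":0},{"jaw":0.6,"x":0,"y":0,"z":0,"wx":0,"wy":0,"wz":0},{"jaw":0.6,"x":0,"y":0,"z":0,"wx":0,"wy":0,"wz":0},{"jaw":0.6,"x":0,"y":0,"z":0,"wx":0,"wy":0,"wz":0},{"jaw":0.6,"x":0,"y":0,"z":0,"wx":0,"wy":0,"wz":0},{"jaw":0.6,"x":0,"y":0,"z":0,"wx":0,"wy":0,"wz":0}]}}

```text
t: 30.65
ee_pos: [0.6324, -0.2622, 0.0333]
eef_rot: [[0.997, -0.075, 0.001], [-0.075, -0.997, -0.001], [0.001, 0.001, -1.0]]
force: [-0.8, 0.8, 6.4]
gripper_width: 0.151
```

```bash
python3 -c "
from h import *;from tray import *
q=slot(4);p=env.get_state()['ee_pos'];print(q)
plan([(p[0],p[1],.12,-94.2,5),(*q,.12,-4,15)],half=False)"
```

```text
[0.68573692 0.0194663 ]
t 30.6 p [ 0.6324 -0.2622  0.0333] ay -94.3 q [-28.  47.  78.  -0.  54.  67.] F [-0.8  0.8  6.4] w 0.151
5 rows {'x': 0.0, 'y': 0.0, 'z': -1.73, 'wx': 0.01, 'wy': -0.01, 'wz': -0.02}
15 rows {'x': 1.59, 'y': -1.4, 'z': 0.0, 'wx': -0.0, 'wy': -0.0, 'wz': -6.01}
```

>>> {"fn": "servo_tool", "kwargs": {"deltas": [{"jaw":0.6,"x":0,"y":0,"z":-1.7,"wx":0,"wy":0,"wz":0},{"jaw":0.6,"x":0,"y":0,"z":-1.8,"wx":0,"wy":0,"wz":0},{"jaw":0.6,"x":0,"y":0,"z":-1.8,"wx":0,"wy":0,"wz":0},{"jaw":0.6,"x":0,"y":0,"z":-1.8,"wx":0,"wy":0,"wz":0},{"jaw":0.6,"x":0,"y":0,"z":-1.8,"wx":0,"wy":0,"wz":0},{"jaw":0.6,"x":1.59,"y":-1.4,"z":0,"wx":0,"wy":0,"wz":-6},{"jaw":0.6,"x":1.59,"y":-1.4,"z":0,"wx":0,"wy":0,"wz":-6},{"jaw":0.6,"x":1.59,"y":-1.4,"z":0,"wx":0,"wy":0,"wz":-6},{"jaw":0.6,"x":1.59,"y":-1.4,"z":0,"wx":0,"wy":0,"wz":-6},{"jaw":0.6,"x":1.59,"y":-1.4,"z":0,"wx":0,"wy":0,"wz":-6}]}}

```text
t: 31.48
ee_pos: [0.7014, -0.1822, 0.1216]
eef_rot: [[0.899, 0.438, 0.0], [0.438, -0.899, -0.0], [0.0, 0.0, -1.0]]
force: [0.0, 0.8, -1.0]
gripper_width: 0.153
```

>>> {"fn": "servo_tool", "kwargs": {"deltas": [{"jaw":0.6,"x":1.59,"y":-1.4,"z":0,"wx":0,"wy":0,"wz":-6},{"jaw":0.6,"x":1.59,"y":-1.4,"z":0,"wx":0,"wy":0,"wz":-6},{"jaw":0.6,"x":1.59,"y":-1.4,"z":0,"wx":0,"wy":0,"wz":-6},{"jaw":0.6,"x":1.59,"y":-1.4,"z":0,"wx":0,"wy":0,"wz":-6},{"jaw":0.6,"x":1.59,"y":-1.4,"z":0,"wx":0,"wy":0,"wz":-6},{"jaw":0.6,"x":1.59,"y":-1.4,"z":0,"wx":0,"wy":0,"wz":-6},{"jaw":0.6,"x":1.59,"y":-1.4,"z":0,"wx":0,"wy":0,"wz":-6},{"jaw":0.6,"x":1.59,"y":-1.4,"z":0,"wx":0,"wy":0,"wz":-6},{"jaw":0.6,"x":1.59,"y":-1.4,"z":0,"wx":0,"wy":0,"wz":-6},{"jaw":0.6,"x":1.59,"y":-1.4,"z":0,"wx":0,"wy":0,"wz":-6}]}}

```text
t: 32.32
ee_pos: [0.6861, 0.0201, 0.1216]
eef_rot: [[0.07, 0.998, 0.0], [0.998, -0.07, 0.0], [0.0, 0.0, -1.0]]
force: [0.4, -0.4, -1.4]
gripper_width: 0.15
```

```bash
python3 -c "
from h import *;from tray import *
q=slot(4)
plan([(*q,.039,-4,9)],half=False)
snap('wrist','w9');s=load('w9');p=s['p'];X=cloud(s)
m=(X[...,2]>.07)&(X[...,2]<.1)&(p.max(2)>110)&(abs(X[...,0]-q[0])<.035)&(X[...,1]>q[1]); r=X[m]
print(len(r), cv2.minAreaRect((r[:,:2]*1000).astype(np.float32)) if len(r) else 0)"
```

```text
t 32.3 p [0.6861 0.0201 0.1216] ay -4.0 q [-3. 41. 75.  0. 64.  1.] F [ 0.4 -0.4 -1.4] w 0.15
9 rows {'x': -0.01, 'y': -0.0, 'z': 0.92, 'wx': 0.0, 'wy': -0.0, 'wz': -0.0}
10549 ((689.4371948242188, 67.72930908203125), (55.139625549316406, 34.1243782043457), 86.17418670654297)
```

>>> {"fn": "servo_tool", "kwargs": {"deltas": [{"jaw":0.6,"x":0,"y":0,"z":1.5,"wx":0,"wy":0,"wz":0},{"jaw":0.6,"x":0,"y":0,"z":1.5,"wx":0,"wy":0,"wz":0},{"jaw":0.6,"x":0,"y":0,"z":1.5,"wx":0,"wy":0,"wz":0},{"jaw":0.6,"x":0,"y":0,"z":1.2,"wx":0,"wy":0,"wz":0},{"jaw":0.6,"x":0,"y":0,"z":0.8,"wx":0,"wy":0,"wz":0},{"jaw":0.6,"x":0,"y":0,"z":0.6,"wx":0,"wy":0,"wz":0},{"jaw":0.6,"x":0,"y":0,"z":0.5,"wx":0,"wy":0,"wz":0},{"jaw":0.6,"x":0,"y":0,"z":0.4,"wx":0,"wy":0,"wz":0},{"jaw":0.6,"x":0,"y":0,"z":0.4,"wx":0,"wy":0,"wz":0},{"jaw":0.6,"x":0,"y":0,"z":0,"wx":0,"wy":0,"wz":0}]}}

```text
t: 33.2
ee_pos: [0.6866, 0.019, 0.0375]
eef_rot: [[0.075, 0.997, 0.001], [0.997, -0.075, -0.0], [-0.0, 0.001, -1.0]]
force: [0.2, -0.7, -0.2]
gripper_width: 0.149
```

>>> {"fn": "servo_tool", "kwargs": {"deltas": [{"jaw":2.6,"x":0,"y":0,"z":0,"wx":0,"wy":0,"wz":0},{"jaw":2.6,"x":0,"y":0,"z":0,"wx":0,"wy":0,"wz":0},{"jaw":2.6,"x":0,"y":0,"z":0,"wx":0,"wy":0,"wz":0},{"jaw":2.6,"x":0,"y":0,"z":0,"wx":0,"wy":0,"wz":0},{"jaw":2.6,"x":0,"y":0,"z":-1.5,"wx":0,"wy":0,"wz":0},{"jaw":2.6,"x":0,"y":0,"z":-2,"wx":0,"wy":0,"wz":0},{"jaw":2.6,"x":0,"y":0,"z":-2.5,"wx":0,"wy":0,"wz":0},{"jaw":2.6,"x":0,"y":0,"z":-2.5,"wx":0,"wy":0,"wz":0},{"jaw":2.6,"x":0,"y":0,"z":-2,"wx":0,"wy":0,"wz":0},{"jaw":2.6,"x":0,"y":0,"z":0,"wx":0,"wy":0,"wz":0}]}}

```text
t: 34.03
ee_pos: [0.6885, 0.019, 0.1474]
eef_rot: [[0.075, 0.997, 0.007], [0.997, -0.075, -0.0], [0.0, 0.007, -1.0]]
force: [0.7, 0.7, -0.3]
gripper_width: 0.306
```

```bash
python3 -c "
from h import *
snap('wrist','w10');snap('top','top4');a=load('top4')['p']
b=cv2.resize(a[120:310,260:530],None,fx=2.4,fy=2.4,interpolation=cv2.INTER_CUBIC);cv2.imwrite('pics/t4.png',b)
plan([(.426,-.267,.145,-95.6,20)],half=False)"
```

```text
t 34.1 p [0.6868 0.019  0.1435] ay -4.3 q [-3. 40. 74.  0. 66.  1.] F [-0.5  0.6 -0.8] w 0.3
20 rows {'x': -2.15, 'y': 0.2, 'z': -0.01, 'wx': 0.0, 'wy': -0.0, 'wz': 4.56}
```

View pics/t4.png

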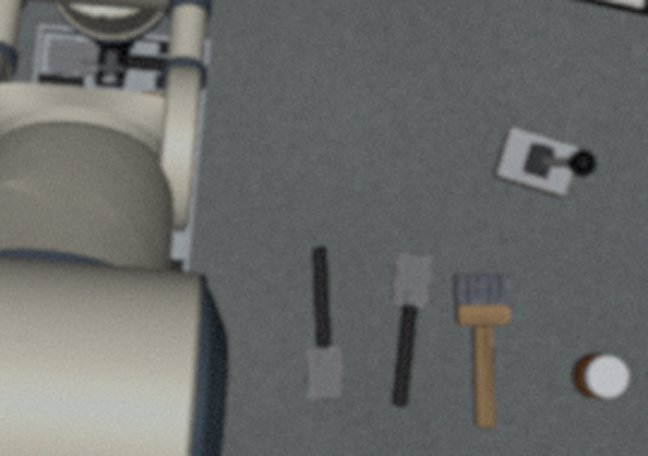

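Top crop: spatula B lies in the top compartment with its blade on the left. Spatulas C and D and brush E have not moved. Next is spatula D.

>>> {"fn": "servo_tool", "kwargs": {"deltas": [{"jaw":3.5,"x":-2.15,"y":0.2,"z":0,"wx":0,"wy":0,"wz":4.56},{"jaw":3.5,"x":-2.15,"y":0.2,"z":0,"wx":0,"wy":0,"wz":4.56},{"jaw":3.5,"x":-2.15,"y":0.2,"z":0,"wx":0,"wy":0,"wz":4.56},{"jaw":3.5,"x":-2.15,"y":0.2,"z":0,"wx":0,"wy":0,"wz":4.56},{"jaw":3.5,"x":-2.15,"y":0.2,"z":0,"wx":0,"wy":0,"wz":4.56},{"jaw":3.5,"x":-2.15,"y":0.2,"z":0,"wx":0,"wy":0,"wz":4.56},{"jaw":3.5,"x":-2.15,"y":0.2,"z":0,"wx":0,"wy":0,"wz":4.56},{"jaw":3.5,"x":-2.15,"y":0.2,"z":0,"wx":0,"wy":0,"wz":4.56},{"jaw":3.5,"x":-2.15,"y":0.2,"z":0,"wx":0,"wy":0,"wz":4.56},{"jaw":3.5,"x":-2.15,"y":0.2,"z":0,"wx":0,"wy":0,"wz":4.56}]}}

```text
t: 34.97
ee_pos: [0.6151, -0.18, 0.1412]
eef_rot: [[0.768, 0.641, -0.001], [0.641, -0.768, 0.001], [-0.001, -0.001, -1.0]]
force: [0.4, -0.3, 0.7]
gripper_width: 0.406
```

>>> {"fn": "servo_tool", "kwargs": {"deltas": [{"jaw":3.5,"x":-2.15,"y":0.2,"z":0,"wx":0,"wy":0,"wz":4.56},{"jaw":3.5,"x":-2.15,"y":0.2,"z":0,"wx":0,"wy":0,"wz":4.56},{"jaw":3.5,"x":-2.15,"y":0.2,"z":0,"wx":0,"wy":0,"wz":4.56},{"jaw":3.5,"x":-2.15,"y":0.2,"z":0,"wx":0,"wy":0,"wz":4.56},{"jaw":3.5,"x":-2.15,"y":0.2,"z":0,"wx":0,"wy":0,"wz":4.56},{"jaw":3.5,"x":-2.15,"y":0.2,"z":0,"wx":0,"wy":0,"wz":4.56},{"jaw":3.5,"x":-2.15,"y":0.2,"z":0,"wx":0,"wy":0,"wz":4.56},{"jaw":3.5,"x":-2.15,"y":0.2,"z":0,"wx":0,"wy":0,"wz":4.56},{"jaw":3.5,"x":-2.15,"y":0.2,"z":0,"wx":0,"wy":0,"wz":4.56},{"jaw":3.5,"x":-2.15,"y":0.2,"z":0,"wx":0,"wy":0,"wz":4.56}]}}

```text
t: 35.8
ee_pos: [0.4238, -0.2677, 0.1416]
eef_rot: [[0.995, -0.1, -0.001], [-0.1, -0.995, 0.001], [-0.001, -0.001, -1.0]]
force: [-0.8, -0.6, -0.1]
gripper_width: 0.41
```

>>> {"fn": "servo_tool", "kwargs": {"deltas": [{"jaw":3.5,"x":0,"y":0,"z":0,"wx":0,"wy":0,"wz":0},{"jaw":3.5,"x":0,"y":0,"z":0,"wx":0,"wy":0,"wz":0},{"jaw":3.5,"x":0,"y":0,"z":0,"wx":0,"wy":0,"wz":0},{"jaw":3.5,"x":0,"y":0,"z":0,"wx":0,"wy":0,"wz":0},{"jaw":3.5,"x":0,"y":0,"z":0,"wx":0,"wy":0,"wz":0},{"jaw":3.5,"x":0,"y":0,"z":0,"wx":0,"wy":0,"wz":0},{"jaw":3.5,"x":0,"y":0,"z":0,"wx":0,"wy":0,"wz":0},{"jaw":3.5,"x":0,"y":0,"z":0,"wx":0,"wy":0,"wz":0},{"jaw":3.5,"x":0,"y":0,"z":0,"wx":0,"wy":0,"wz":0},{"jaw":3.5,"x":0,"y":0,"z":0,"wx":0,"wy":0,"wz":0}]}}

```text
t: 36.63
ee_pos: [0.4253, -0.2677, 0.1425]
eef_rot: [[0.995, -0.096, 0.0], [-0.096, -0.995, -0.0], [0.0, 0.0, -1.0]]
force: [-0.5, -0.3, -0.5]
gripper_width: 0.411
```

```bash
cat >> h.py <<'E'
def handle(fn,cx,cy,h,wood=False):
    """handle rect near (cx,cy) in a wrist/top view; h: head direction (deg). prints mid estimate"""
    s=load(fn);p=s['p'].astype(int);X=cloud(s)
    m=((p[...,2]-p[...,0]>40) if wood else (p.max(2)<70))&(abs(X[...,0]-cx)<.09)&(abs(X[...,1]-cy)<.035)&(X[...,2]<.035)
    n,l,st,_=cv2.connectedComponentsWithStats(m.astype(np.uint8)); k=1+np.argmax(st[1:,4]); q=X[l==k]
    r=cv2.minAreaRect((q[:,:2]*1000).astype(np.float32)); B=cv2.boxPoints(r); e=[B[1]-B[0],B[2]-B[1]]; e=max(e,key=np.linalg.norm); a=np.degrees(np.arctan2(e[1],e[0])); a=h+(a-h+90)%180-90
    u=np.array([np.cos(np.radians(a)),np.sin(np.radians(a))]); mid=np.array(r[0])/1000
    if not wood: mid=mid+.025*u
    print('handle',st[k],r,'dir',round(a,1),'mid',mid.round(4)); return mid,a
E
python3 -c "
from h import *
snap('wrist','w11'); m,a=handle('w11',.4,-.269,-5)
plan([(*m,.033,a-90,9)],half=False)"
```

```text
handle [ 311  198   20  131 2169] ((401.56622314453125, -265.9072265625), (13.63267993927002, 99.07671356201172), 84.18629455566406) dir -5.8 mid [ 0.4264 -0.2684]
t 36.7 p [ 0.4253 -0.2677  0.1425] ay -95.5 q [-39.  27. 102.   0.  51.  57.] F [0.4 1.3 0.2] w 0.41
9 rows {'x': 0.01, 'y': 0.01, 'z': 1.22, 'wx': 0.0, 'wy': -0.0, 'wz': 0.03}
```

>>> {"fn": "servo_tool", "kwargs": {"deltas": [{"jaw":3.5,"x":0.05,"y":0.05,"z":1.5,"wx":0,"wy":0,"wz":0.3},{"jaw":3.5,"x":0.05,"y":0.05,"z":1.5,"wx":0,"wy":0,"wz":0},{"jaw":3.5,"x":0,"y":0,"z":1.5,"wx":0,"wy":0,"wz":0},{"jaw":3.5,"x":0,"y":0,"z":1.5,"wx":0,"wy":0,"wz":0},{"jaw":3.5,"x":0,"y":0,"z":1.5,"wx":0,"wy":0,"wz":0},{"jaw":3.5,"x":0,"y":0,"z":1.3,"wx":0,"wy":0,"wz":0},{"jaw":3.5,"x":0,"y":0,"z":1.0,"wx":0,"wy":0,"wz":0},{"jaw":3.5,"x":0,"y":0,"z":0.8,"wx":0,"wy":0,"wz":0},{"jaw":3.5,"x":0,"y":0,"z":0.4,"wx":0,"wy":0,"wz":0},{"jaw":3.5,"x":0,"y":0,"z":0,"wx":0,"wy":0,"wz":0}]}}

```text
t: 37.52
ee_pos: [0.426, -0.2687, 0.0319]
eef_rot: [[0.995, -0.101, -0.001], [-0.101, -0.995, 0.001], [-0.001, -0.0, -1.0]]
force: [-0.6, 0.6, -0.6]
gripper_width: 0.41
```

>>> {"fn": "servo_tool", "kwargs": {"squeeze": 30, "deltas": [{"jaw":0.6,"x":0,"y":0,"z":0,"wx":0,"wy":0,"wz":0},{"jaw":0.6,"x":0,"y":0,"z":0,"wx":0,"wy":0,"wz":0},{"jaw":0.6,"x":0,"y":0,"z":0,"wx":0,"wy":0,"wz":0},{"jaw":0.6,"x":0,"y":0,"z":0,"wx":0,"wy":0,"wz":0},{"jaw":0.6,"x":0,"y":0,"z":0,"wx":0,"wy":0,"wz":0},{"jaw":0.6,"x":0,"y":0,"z":0,"wx":0,"wy":0,"wz":0},{"jaw":0.6,"x":0,"y":0,"z":0,"wx":0,"wy":0,"wz":0},{"jaw":0.6,"x":0,"y":0,"z":0,"wx":0,"wy":0,"wz":0},{"jaw":0.6,"x":0,"y":0,"z":0,"wx":0,"wy":0,"wz":0},{"jaw":0.6,"x":0,"y":0,"z":0,"wx":0,"wy":0,"wz":0}]}}

```text
t: 38.35
ee_pos: [0.4264, -0.269, 0.0331]
eef_rot: [[0.995, -0.101, 0.001], [-0.101, -0.995, -0.001], [0.001, 0.001, -1.0]]
force: [-1.1, 0.9, 8.7]
gripper_width: 0.147
```

```bash
python3 -c "
from h import *;from tray import *
q=slot(2);p=env.get_state()['ee_pos'];print(q)
plan([(p[0],p[1],.122,-95.8,5),(*q,.122,-4,15)],half=False)"
```

```text
[0.578 0.027]
t 38.4 p [ 0.4264 -0.269   0.0331] ay -95.8 q [-39.  38. 106.  -0.  36.  57.] F [-1.1  0.9  8.7] w 0.147
5 rows {'x': 0.0, 'y': 0.0, 'z': -1.78, 'wx': 0.01, 'wy': -0.01, 'wz': -0.0}
15 rows {'x': 2.22, 'y': -1.08, 'z': 0.0, 'wx': -0.0, 'wy': -0.0, 'wz': -6.12}
```

>>> {"fn": "servo_tool", "kwargs": {"deltas": [{"jaw":0.6,"x":0,"y":0,"z":-1.7,"wx":0,"wy":0,"wz":0},{"jaw":0.6,"x":0,"y":0,"z":-1.8,"wx":0,"wy":0,"wz":0},{"jaw":0.6,"x":0,"y":0,"z":-1.8,"wx":0,"wy":0,"wz":0},{"jaw":0.6,"x":0,"y":0,"z":-1.8,"wx":0,"wy":0,"wz":0},{"jaw":0.6,"x":0,"y":0,"z":-1.8,"wx":0,"wy":0,"wz":0},{"jaw":0.6,"x":2.22,"y":-1.08,"z":0,"wx":0,"wy":0,"wz":-6.12},{"jaw":0.6,"x":2.22,"y":-1.08,"z":0,"wx":0,"wy":0,"wz":-6.12},{"jaw":0.6,"x":2.22,"y":-1.08,"z":0,"wx":0,"wy":0,"wz":-6.12},{"jaw":0.6,"x":2.22,"y":-1.08,"z":0,"wx":0,"wy":0,"wz":-6.12},{"jaw":0.6,"x":2.22,"y":-1.08,"z":0,"wx":0,"wy":0,"wz":-6.12}]}}

```text
t: 39.18
ee_pos: [0.5305, -0.203, 0.1218]
eef_rot: [[0.906, 0.424, 0.001], [0.424, -0.906, -0.0], [0.001, 0.001, -1.0]]
force: [-0.5, 0.2, -0.4]
gripper_width: 0.151
```

>>> {"fn": "servo_tool", "kwargs": {"deltas": [{"jaw":0.6,"x":2.22,"y":-1.08,"z":0,"wx":0,"wy":0,"wz":-6.12},{"jaw":0.6,"x":2.22,"y":-1.08,"z":0,"wx":0,"wy":0,"wz":-6.12},{"jaw":0.6,"x":2.22,"y":-1.08,"z":0,"wx":0,"wy":0,"wz":-6.12},{"jaw":0.6,"x":2.22,"y":-1.08,"z":0,"wx":0,"wy":0,"wz":-6.12},{"jaw":0.6,"x":2.22,"y":-1.08,"z":0,"wx":0,"wy":0,"wz":-6.12},{"jaw":0.6,"x":2.22,"y":-1.08,"z":0,"wx":0,"wy":0,"wz":-6.12},{"jaw":0.6,"x":2.22,"y":-1.08,"z":0,"wx":0,"wy":0,"wz":-6.12},{"jaw":0.6,"x":2.22,"y":-1.08,"z":0,"wx":0,"wy":0,"wz":-6.12},{"jaw":0.6,"x":2.22,"y":-1.08,"z":0,"wx":0,"wy":0,"wz":-6.12},{"jaw":0.6,"x":2.22,"y":-1.08,"z":0,"wx":0,"wy":0,"wz":-6.12}]}}

```text
t: 40.02
ee_pos: [0.5772, 0.0283, 0.1217]
eef_rot: [[0.065, 0.998, 0.001], [0.998, -0.065, 0.0], [0.0, 0.001, -1.0]]
force: [-0.5, 0.0, -1.0]
gripper_width: 0.147
```

```bash
python3 -c "
from h import *;from tray import *
q=slot(2)
plan([(*q,.039,-4,9)],half=False)
snap('wrist','w12');s=load('w12');p=s['p'];X=cloud(s)
m=(X[...,2]>.07)&(X[...,2]<.1)&(p.max(2)>110)&(abs(X[...,0]-q[0])<.035)&(X[...,1]>q[1]); r=X[m]
print(len(r), cv2.minAreaRect((r[:,:2]*1000).astype(np.float32)) if len(r) else 0)"
```

```text
t 40.0 p [0.5772 0.0283 0.1217] ay -3.7 q [-3. 34. 92.  0. 54.  1.] F [-0.5  0.  -1. ] w 0.147
9 rows {'x': -0.01, 'y': 0.01, 'z': 0.92, 'wx': 0.0, 'wy': -0.0, 'wz': 0.03}
10440 ((580.467529296875, 76.20267486572266), (53.13826370239258, 34.16805648803711), 86.2782211303711)
```

>>> {"fn": "servo_tool", "kwargs": {"deltas": [{"jaw":0.6,"x":0,"y":0,"z":1.5,"wx":0,"wy":0,"wz":0},{"jaw":0.6,"x":0,"y":0,"z":1.5,"wx":0,"wy":0,"wz":0},{"jaw":0.6,"x":0,"y":0,"z":1.5,"wx":0,"wy":0,"wz":0},{"jaw":0.6,"x":0,"y":0,"z":1.2,"wx":0,"wy":0,"wz":0},{"jaw":0.6,"x":0,"y":0,"z":0.8,"wx":0,"wy":0,"wz":0},{"jaw":0.6,"x":0,"y":0,"z":0.6,"wx":0,"wy":0,"wz":0},{"jaw":0.6,"x":0,"y":0,"z":0.5,"wx":0,"wy":0,"wz":0},{"jaw":0.6,"x":0,"y":0,"z":0.4,"wx":0,"wy":0,"wz":0},{"jaw":0.6,"x":0,"y":0,"z":0.4,"wx":0,"wy":0,"wz":0},{"jaw":0.6,"x":0,"y":0,"z":0,"wx":0,"wy":0,"wz":0}]}}

```text
t: 40.9
ee_pos: [0.5773, 0.027, 0.0373]
eef_rot: [[0.07, 0.998, 0.0], [0.998, -0.07, -0.0], [0.0, 0.0, -1.0]]
force: [-0.2, 0.2, -0.4]
gripper_width: 0.147
```

>>> {"fn": "servo_tool", "kwargs": {"deltas": [{"jaw":2.6,"x":0,"y":0,"z":0,"wx":0,"wy":0,"wz":0},{"jaw":2.6,"x":0,"y":0,"z":0,"wx":0,"wy":0,"wz":0},{"jaw":2.6,"x":0,"y":0,"z":0,"wx":0,"wy":0,"wz":0},{"jaw":2.6,"x":0,"y":0,"z":0,"wx":0,"wy":0,"wz":0},{"jaw":2.6,"x":0,"y":0,"z":-1.5,"wx":0,"wy":0,"wz":0},{"jaw":2.6,"x":0,"y":0,"z":-2,"wx":0,"wy":0,"wz":0},{"jaw":2.6,"x":0,"y":0,"z":-2.5,"wx":0,"wy":0,"wz":0},{"jaw":2.6,"x":0,"y":0,"z":-2.5,"wx":0,"wy":0,"wz":0},{"jaw":2.6,"x":0,"y":0,"z":-2,"wx":0,"wy":0,"wz":0},{"jaw":2.6,"x":0,"y":0,"z":0,"wx":0,"wy":0,"wz":0}]}}

```text
t: 41.73
ee_pos: [0.5789, 0.027, 0.1464]
eef_rot: [[0.07, 0.998, 0.006], [0.998, -0.07, -0.0], [0.0, 0.006, -1.0]]
force: [1.7, 0.5, 1.2]
gripper_width: 0.304
```

```bash
python3 -c "
from h import *
snap('wrist','w13')
plan([(.430,-.1855,.145,93.4,20)],half=False)"
```

```text
t 41.8 p [0.5782 0.027  0.1445] ay -4.0 q [-3. 32. 91. -0. 57.  1.] F [ 0.1  0.7 -0.6] w 0.306
20 rows {'x': -0.33, 'y': -1.43, 'z': -0.01, 'wx': 0.01, 'wy': 0.01, 'wz': -4.87}
```

View pics/w13.png

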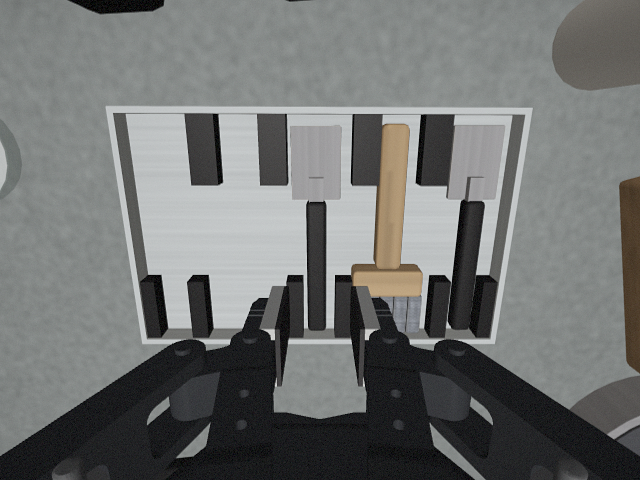

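Slots 2, 3 and 4 hold spatula D at (316,230), brush A at (390,220) and spatula B at (470,230), all flat and the right way round. Next is spatula C.

>>> {"fn": "servo_tool", "kwargs": {"deltas": [{"jaw":3.5,"x":-0.33,"y":-1.43,"z":0,"wx":0,"wy":0,"wz":-4.87},{"jaw":3.5,"x":-0.33,"y":-1.43,"z":0,"wx":0,"wy":0,"wz":-4.87},{"jaw":3.5,"x":-0.33,"y":-1.43,"z":0,"wx":0,"wy":0,"wz":-4.87},{"jaw":3.5,"x":-0.33,"y":-1.43,"z":0,"wx":0,"wy":0,"wz":-4.87},{"jaw":3.5,"x":-0.33,"y":-1.43,"z":0,"wx":0,"wy":0,"wz":-4.87},{"jaw":3.5,"x":-0.33,"y":-1.43,"z":0,"wx":0,"wy":0,"wz":-4.87},{"jaw":3.5,"x":-0.33,"y":-1.43,"z":0,"wx":0,"wy":0,"wz":-4.87},{"jaw":3.5,"x":-0.33,"y":-1.43,"z":0,"wx":0,"wy":0,"wz":-4.87},{"jaw":3.5,"x":-0.33,"y":-1.43,"z":0,"wx":0,"wy":0,"wz":-4.87},{"jaw":3.5,"x":-0.33,"y":-1.43,"z":0,"wx":0,"wy":0,"wz":-4.87}]}}

```text
t: 42.62
ee_pos: [0.4537, -0.0463, 0.1418]
eef_rot: [[-0.706, 0.708, -0.001], [0.708, 0.706, 0.0], [0.001, -0.001, -1.0]]
force: [-0.4, 0.3, 0.2]
gripper_width: 0.411
```

>>> {"fn": "servo_tool", "kwargs": {"deltas": [{"jaw":3.5,"x":-0.33,"y":-1.43,"z":0,"wx":0,"wy":0,"wz":-4.87},{"jaw":3.5,"x":-0.33,"y":-1.43,"z":0,"wx":0,"wy":0,"wz":-4.87},{"jaw":3.5,"x":-0.33,"y":-1.43,"z":0,"wx":0,"wy":0,"wz":-4.87},{"jaw":3.5,"x":-0.33,"y":-1.43,"z":0,"wx":0,"wy":0,"wz":-4.87},{"jaw":3.5,"x":-0.33,"y":-1.43,"z":0,"wx":0,"wy":0,"wz":-4.87},{"jaw":3.5,"x":-0.33,"y":-1.43,"z":0,"wx":0,"wy":0,"wz":-4.87},{"jaw":3.5,"x":-0.33,"y":-1.43,"z":0,"wx":0,"wy":0,"wz":-4.87},{"jaw":3.5,"x":-0.33,"y":-1.43,"z":0,"wx":0,"wy":0,"wz":-4.87},{"jaw":3.5,"x":-0.33,"y":-1.43,"z":0,"wx":0,"wy":0,"wz":-4.87},{"jaw":3.5,"x":-0.33,"y":-1.43,"z":0,"wx":0,"wy":0,"wz":-4.87}]}}

```text
t: 43.45
ee_pos: [0.4285, -0.1867, 0.1418]
eef_rot: [[-0.998, -0.063, -0.001], [-0.063, 0.998, 0.001], [0.001, 0.001, -1.0]]
force: [-0.5, 0.0, 0.6]
gripper_width: 0.41
```

>>> {"fn": "servo_tool", "kwargs": {"deltas": [{"jaw":3.5,"x":0,"y":0,"z":0,"wx":0,"wy":0,"wz":0},{"jaw":3.5,"x":0,"y":0,"z":0,"wx":0,"wy":0,"wz":0},{"jaw":3.5,"x":0,"y":0,"z":0,"wx":0,"wy":0,"wz":0},{"jaw":3.5,"x":0,"y":0,"z":0,"wx":0,"wy":0,"wz":0},{"jaw":3.5,"x":0,"y":0,"z":0,"wx":0,"wy":0,"wz":0},{"jaw":3.5,"x":0,"y":0,"z":0,"wx":0,"wy":0,"wz":0},{"jaw":3.5,"x":0,"y":0,"z":0,"wx":0,"wy":0,"wz":0},{"jaw":3.5,"x":0,"y":0,"z":0,"wx":0,"wy":0,"wz":0},{"jaw":3.5,"x":0,"y":0,"z":0,"wx":0,"wy":0,"wz":0},{"jaw":3.5,"x":0,"y":0,"z":0,"wx":0,"wy":0,"wz":0}]}}

```text
t: 44.28
ee_pos: [0.4292, -0.1862, 0.1425]
eef_rot: [[-0.998, -0.059, 0.0], [-0.059, 0.998, -0.0], [-0.0, -0.0, -1.0]]
force: [-0.3, -0.3, 0.3]
gripper_width: 0.409
```

```bash
python3 -c "
from h import *
snap('wrist','w14');snap('top','top5')
m,a=handle('top5',.455,-.185,-176.6)
m,a=handle('w14',.455,-.185,-176.6)
plan([(*m,.033,a+270,9)],half=False)"
```

```text
Traceback (most recent call last):
  File "h.py", line 34, in handle
    n,l,st,_=cv2.connectedComponentsWithStats(m.astype(np.uint8)); k=1+np.argmax(st[1:,4]); q=X[l==k]
                                                                       ~~~~~~~~~^^^^^^^^^^
ValueError: attempt to get argmax of an empty sequence
```

```bash
python3 -c "
from h import *
m,a=handle('w14',.455,-.185,-176.6)
plan([(*m,.033,a+270,9)],half=False)"
```

```text
handle [ 312  203   20  129 2397] ((455.9382019042969, -183.3271026611328), (97.80757904052734, 13.660752296447754), 3.1546430587768555) dir -176.8 mid [ 0.431  -0.1847]
t 44.4 p [ 0.4292 -0.1862  0.1425] ay 93.4 q [ -31.   25.  106.   -0.   48. -124.] F [ 0.3  0.4 -0.4] w 0.413
9 rows {'x': -0.02, 'y': 0.02, 'z': 1.22, 'wx': -0.0, 'wy': 0.0, 'wz': 0.03}
```

>>> {"fn": "servo_tool", "kwargs": {"deltas": [{"jaw":3.5,"x":-0.1,"y":0.08,"z":1.5,"wx":0,"wy":0,"wz":0.2},{"jaw":3.5,"x":-0.08,"y":0.07,"z":1.5,"wx":0,"wy":0,"wz":0},{"jaw":3.5,"x":0,"y":0,"z":1.5,"wx":0,"wy":0,"wz":0},{"jaw":3.5,"x":0,"y":0,"z":1.5,"wx":0,"wy":0,"wz":0},{"jaw":3.5,"x":0,"y":0,"z":1.5,"wx":0,"wy":0,"wz":0},{"jaw":3.5,"x":0,"y":0,"z":1.3,"wx":0,"wy":0,"wz":0},{"jaw":3.5,"x":0,"y":0,"z":1.0,"wx":0,"wy":0,"wz":0},{"jaw":3.5,"x":0,"y":0,"z":0.8,"wx":0,"wy":0,"wz":0},{"jaw":3.5,"x":0,"y":0,"z":0.4,"wx":0,"wy":0,"wz":0},{"jaw":3.5,"x":0,"y":0,"z":0,"wx":0,"wy":0,"wz":0}]}}

```text
t: 45.22
ee_pos: [0.4307, -0.1845, 0.0319]
eef_rot: [[-0.998, -0.056, -0.001], [-0.056, 0.998, 0.001], [0.001, 0.001, -1.0]]
force: [-0.6, 0.2, -0.6]
gripper_width: 0.406
```

>>> {"fn": "servo_tool", "kwargs": {"squeeze": 30, "deltas": [{"jaw":0.6,"x":0,"y":0,"z":0,"wx":0,"wy":0,"wz":0},{"jaw":0.6,"x":0,"y":0,"z":0,"wx":0,"wy":0,"wz":0},{"jaw":0.6,"x":0,"y":0,"z":0,"wx":0,"wy":0,"wz":0},{"jaw":0.6,"x":0,"y":0,"z":0,"wx":0,"wy":0,"wz":0},{"jaw":0.6,"x":0,"y":0,"z":0,"wx":0,"wy":0,"wz":0},{"jaw":0.6,"x":0,"y":0,"z":0,"wx":0,"wy":0,"wz":0},{"jaw":0.6,"x":0,"y":0,"z":0,"wx":0,"wy":0,"wz":0},{"jaw":0.6,"x":0,"y":0,"z":0,"wx":0,"wy":0,"wz":0},{"jaw":0.6,"x":0,"y":0,"z":0,"wx":0,"wy":0,"wz":0},{"jaw":0.6,"x":0,"y":0,"z":0,"wx":0,"wy":0,"wz":0}]}}

```text
t: 46.05
ee_pos: [0.4311, -0.1847, 0.033]
eef_rot: [[-0.998, -0.056, 0.001], [-0.056, 0.998, -0.0], [-0.001, -0.001, -1.0]]
force: [-0.7, -0.6, 8.2]
gripper_width: 0.149
```

```bash
python3 -c "
from h import *;from tray import *
q=slot(0);p=env.get_state()['ee_pos'];print(q)
plan([(p[0],p[1],.122,93.2,5),(*q,.122,-4,15)],half=False)"
```

```text
[0.47026308 0.0345337 ]
t 46.0 p [ 0.4311 -0.1847  0.033 ] ay 93.2 q [ -30.   37.  111.   -0.   32. -124.] F [-0.7 -0.6  8.2] w 0.149
5 rows {'x': -0.0, 'y': -0.0, 'z': -1.78, 'wx': -0.01, 'wy': 0.01, 'wz': -0.0}
15 rows {'x': 0.89, 'y': 1.42, 'z': 0.0, 'wx': 0.0, 'wy': 0.0, 'wz': 6.48}
```

>>> {"fn": "servo_tool", "kwargs": {"deltas": [{"jaw":0.6,"x":0,"y":0,"z":-1.7,"wx":0,"wy":0,"wz":0},{"jaw":0.6,"x":0,"y":0,"z":-1.8,"wx":0,"wy":0,"wz":0},{"jaw":0.6,"x":0,"y":0,"z":-1.8,"wx":0,"wy":0,"wz":0},{"jaw":0.6,"x":0,"y":0,"z":-1.8,"wx":0,"wy":0,"wz":0},{"jaw":0.6,"x":0,"y":0,"z":-1.8,"wx":0,"wy":0,"wz":0},{"jaw":0.6,"x":0.89,"y":1.42,"z":0,"wx":0,"wy":0,"wz":6.48},{"jaw":0.6,"x":0.89,"y":1.42,"z":0,"wx":0,"wy":0,"wz":6.48},{"jaw":0.6,"x":0.89,"y":1.42,"z":0,"wx":0,"wy":0,"wz":6.48},{"jaw":0.6,"x":0.89,"y":1.42,"z":0,"wx":0,"wy":0,"wz":6.48},{"jaw":0.6,"x":0.89,"y":1.42,"z":0,"wx":0,"wy":0,"wz":6.48}]}}

```text
t: 46.88
ee_pos: [0.3988, -0.1074, 0.1218]
eef_rot: [[-0.87, 0.493, 0.0], [0.493, 0.87, -0.0], [-0.0, -0.0, -1.0]]
force: [0.6, 0.9, 0.2]
gripper_width: 0.154
```

>>> {"fn": "servo_tool", "kwargs": {"deltas": [{"jaw":0.6,"x":0.89,"y":1.42,"z":0,"wx":0,"wy":0,"wz":6.48},{"jaw":0.6,"x":0.89,"y":1.42,"z":0,"wx":0,"wy":0,"wz":6.48},{"jaw":0.6,"x":0.89,"y":1.42,"z":0,"wx":0,"wy":0,"wz":6.48},{"jaw":0.6,"x":0.89,"y":1.42,"z":0,"wx":0,"wy":0,"wz":6.48},{"jaw":0.6,"x":0.89,"y":1.42,"z":0,"wx":0,"wy":0,"wz":6.48},{"jaw":0.6,"x":0.89,"y":1.42,"z":0,"wx":0,"wy":0,"wz":6.48},{"jaw":0.6,"x":0.89,"y":1.42,"z":0,"wx":0,"wy":0,"wz":6.48},{"jaw":0.6,"x":0.89,"y":1.42,"z":0,"wx":0,"wy":0,"wz":6.48},{"jaw":0.6,"x":0.89,"y":1.42,"z":0,"wx":0,"wy":0,"wz":6.48},{"jaw":0.6,"x":0.89,"y":1.42,"z":0,"wx":0,"wy":0,"wz":6.48}]}}

```text
t: 47.72
ee_pos: [0.4701, 0.0353, 0.1217]
eef_rot: [[0.075, 0.997, 0.0], [0.997, -0.075, 0.0], [0.0, 0.0, -1.0]]
force: [-0.8, -1.0, -0.1]
gripper_width: 0.149
```

```bash
python3 -c "
from h import *;from tray import *
q=slot(0)
plan([(*q,.039,-4,9)],half=False)
snap('wrist','w15');s=load('w15');p=s['p'];X=cloud(s)
m=(X[...,2]>.07)&(X[...,2]<.1)&(p.max(2)>110)&(abs(X[...,0]-q[0])<.035)&(X[...,1]>q[1]); r=X[m]
print(len(r), cv2.minAreaRect((r[:,:2]*1000).astype(np.float32)) if len(r) else 0)"
```

```text
t 47.7 p [0.4701 0.0353 0.1217] ay -4.3 q [ -3.  28. 107.   0.  45.   1.] F [-0.8 -1.  -0.1] w 0.149
9 rows {'x': -0.01, 'y': 0.0, 'z': 0.92, 'wx': 0.0, 'wy': -0.0, 'wz': -0.03}
10392 ((473.8542175292969, 83.14279174804688), (53.27043533325195, 34.23155212402344), 85.76689147949219)
```

>>> {"fn": "servo_tool", "kwargs": {"deltas": [{"jaw":0.6,"x":0,"y":0,"z":1.5,"wx":0,"wy":0,"wz":0},{"jaw":0.6,"x":0,"y":0,"z":1.5,"wx":0,"wy":0,"wz":0},{"jaw":0.6,"x":0,"y":0,"z":1.5,"wx":0,"wy":0,"wz":0},{"jaw":0.6,"x":0,"y":0,"z":1.2,"wx":0,"wy":0,"wz":0},{"jaw":0.6,"x":0,"y":0,"z":0.8,"wx":0,"wy":0,"wz":0},{"jaw":0.6,"x":0,"y":0,"z":0.6,"wx":0,"wy":0,"wz":0},{"jaw":0.6,"x":0,"y":0,"z":0.5,"wx":0,"wy":0,"wz":0},{"jaw":0.6,"x":0,"y":0,"z":0.4,"wx":0,"wy":0,"wz":0},{"jaw":0.6,"x":0,"y":0,"z":0.4,"wx":0,"wy":0,"wz":0},{"jaw":0.6,"x":0,"y":0,"z":0,"wx":0,"wy":0,"wz":0}]}}

```text
t: 48.6
ee_pos: [0.47, 0.0344, 0.0373]
eef_rot: [[0.07, 0.998, 0.0], [0.998, -0.07, -0.0], [0.0, 0.0, -1.0]]
force: [0.5, -0.5, -1.1]
gripper_width: 0.149
```

>>> {"fn": "servo_tool", "kwargs": {"deltas": [{"jaw":2.6,"x":0,"y":0,"z":0,"wx":0,"wy":0,"wz":0},{"jaw":2.6,"x":0,"y":0,"z":0,"wx":0,"wy":0,"wz":0},{"jaw":2.6,"x":0,"y":0,"z":0,"wx":0,"wy":0,"wz":0},{"jaw":2.6,"x":0,"y":0,"z":0,"wx":0,"wy":0,"wz":0},{"jaw":2.6,"x":0,"y":0,"z":-1.5,"wx":0,"wy":0,"wz":0},{"jaw":2.6,"x":0,"y":0,"z":-2,"wx":0,"wy":0,"wz":0},{"jaw":2.6,"x":0,"y":0,"z":-2.5,"wx":0,"wy":0,"wz":0},{"jaw":2.6,"x":0,"y":0,"z":-2.5,"wx":0,"wy":0,"wz":0},{"jaw":2.6,"x":0,"y":0,"z":-2,"wx":0,"wy":0,"wz":0},{"jaw":2.6,"x":0,"y":0,"z":0,"wx":0,"wy":0,"wz":0}]}}

```text
t: 49.43
ee_pos: [0.4714, 0.0344, 0.1461]
eef_rot: [[0.07, 0.998, 0.006], [0.998, -0.07, -0.0], [0.0, 0.006, -1.0]]
force: [2.0, 0.2, 0.4]
gripper_width: 0.303
```

```bash
python3 -c "
from h import *
snap('top','top6');s=load('top6')
try: handle('top6',.38,-.342,1.9,True)
except Exception as e: print(e)
plan([(.469,.0345,.145,50,8),(.409,-.342,.145,91.9,12)],half=False)"
```

```text
handle [451 247  21  51 446] ((392.03240966796875, -340.7098693847656), (116.77434539794922, 49.11039352416992), 1.3532742261886597) dir 1.4 mid [ 0.392  -0.3407]
t 49.5 p [0.4709 0.0344 0.1444] ay -4.0 q [ -3.  25. 106.   0.  49.   1.] F [-0.5  0.3  0.1] w 0.305
8 rows {'x': 0.01, 'y': -0.02, 'z': -0.01, 'wx': 0.03, 'wy': 0.01, 'wz': -6.75}
12 rows {'x': -0.66, 'y': -3.18, 'z': 0.0, 'wx': 0.0, 'wy': 0.0, 'wz': -3.49}
```

>>> {"fn": "servo_tool", "kwargs": {"deltas": [{"jaw":4,"x":0,"y":0,"z":0,"wx":0,"wy":0,"wz":-6.75},{"jaw":4,"x":0,"y":0,"z":0,"wx":0,"wy":0,"wz":-6.75},{"jaw":4,"x":0,"y":0,"z":0,"wx":0,"wy":0,"wz":-6.75},{"jaw":4,"x":0,"y":0,"z":0,"wx":0,"wy":0,"wz":-6.75},{"jaw":4,"x":0,"y":0,"z":0,"wx":0,"wy":0,"wz":-6.75},{"jaw":4,"x":0,"y":0,"z":0,"wx":0,"wy":0,"wz":-6.75},{"jaw":4,"x":0,"y":0,"z":0,"wx":0,"wy":0,"wz":-6.75},{"jaw":4,"x":0,"y":0,"z":0,"wx":0,"wy":0,"wz":-6.75},{"jaw":4,"x":-0.66,"y":-3.18,"z":0,"wx":0,"wy":0,"wz":-3.49},{"jaw":4,"x":-0.66,"y":-3.18,"z":0,"wx":0,"wy":0,"wz":-3.49}]}}

```text
t: 50.32
ee_pos: [0.4402, -0.0234, 0.1417]
eef_rot: [[-0.842, 0.54, -0.001], [0.54, 0.842, 0.0], [0.001, -0.0, -1.0]]
force: [0.6, -0.6, 0.2]
gripper_width: 0.468
```

>>> {"fn": "servo_tool", "kwargs": {"deltas": [{"jaw":4,"x":-0.66,"y":-3.18,"z":0,"wx":0,"wy":0,"wz":-3.49},{"jaw":4,"x":-0.66,"y":-3.18,"z":0,"wx":0,"wy":0,"wz":-3.49},{"jaw":4,"x":-0.66,"y":-3.18,"z":0,"wx":0,"wy":0,"wz":-3.49},{"jaw":4,"x":-0.66,"y":-3.18,"z":0,"wx":0,"wy":0,"wz":-3.49},{"jaw":4,"x":-0.66,"y":-3.18,"z":0,"wx":0,"wy":0,"wz":-3.49},{"jaw":4,"x":-0.66,"y":-3.18,"z":0,"wx":0,"wy":0,"wz":-3.49},{"jaw":4,"x":-0.66,"y":-3.18,"z":0,"wx":0,"wy":0,"wz":-3.49},{"jaw":4,"x":-0.66,"y":-3.18,"z":0,"wx":0,"wy":0,"wz":-3.49},{"jaw":4,"x":-0.66,"y":-3.18,"z":0,"wx":0,"wy":0,"wz":-3.49},{"jaw":4,"x":-0.66,"y":-3.18,"z":0,"wx":0,"wy":0,"wz":-3.49}]}}

```text
t: 51.15
ee_pos: [0.4088, -0.3434, 0.1416]
eef_rot: [[-0.999, -0.035, -0.001], [-0.035, 0.999, 0.001], [0.001, 0.001, -1.0]]
force: [1.4, 0.7, -0.5]
gripper_width: 0.469
```

>>> {"fn": "servo_tool", "kwargs": {"deltas": [{"jaw":4,"x":0,"y":0,"z":0,"wx":0,"wy":0,"wz":0},{"jaw":4,"x":0,"y":0,"z":0,"wx":0,"wy":0,"wz":0},{"jaw":4,"x":0,"y":0,"z":0,"wx":0,"wy":0,"wz":0},{"jaw":4,"x":0,"y":0,"z":0,"wx":0,"wy":0,"wz":0},{"jaw":4,"x":0,"y":0,"z":0,"wx":0,"wy":0,"wz":0},{"jaw":4,"x":0,"y":0,"z":0,"wx":0,"wy":0,"wz":0},{"jaw":4,"x":0,"y":0,"z":0,"wx":0,"wy":0,"wz":0},{"jaw":4,"x":0,"y":0,"z":0,"wx":0,"wy":0,"wz":0},{"jaw":4,"x":0,"y":0,"z":0,"wx":0,"wy":0,"wz":0},{"jaw":4,"x":0,"y":0,"z":0,"wx":0,"wy":0,"wz":0}]}}

```text
t: 51.98
ee_pos: [0.4097, -0.3419, 0.1425]
eef_rot: [[-0.999, -0.033, 0.0], [-0.033, 0.999, -0.0], [-0.0, -0.0, -1.0]]
force: [0.5, 0.4, -0.2]
gripper_width: 0.471
```

```bash
python3 -c "
from h import *
snap('wrist','w16');m,a=handle('w16',.40,-.342,1.9,True)
plan([(.4085,-.3410,.031,a+90,9)],half=False)"
```

```text
handle [ 285  122   70  174 5520] ((393.13031005859375, -342.4786376953125), (118.9825439453125, 49.32766342163086), 1.807975172996521) dir 1.8 mid [ 0.3931 -0.3425]
t 52.0 p [ 0.4097 -0.3419  0.1425] ay 91.9 q [ -46.   29.   97.   -0.   53. -138.] F [-0.  -1.  -0.3] w 0.468
9 rows {'x': 0.01, 'y': 0.01, 'z': 1.24, 'wx': -0.0, 'wy': 0.0, 'wz': 0.01}
```

View pics/w16.png

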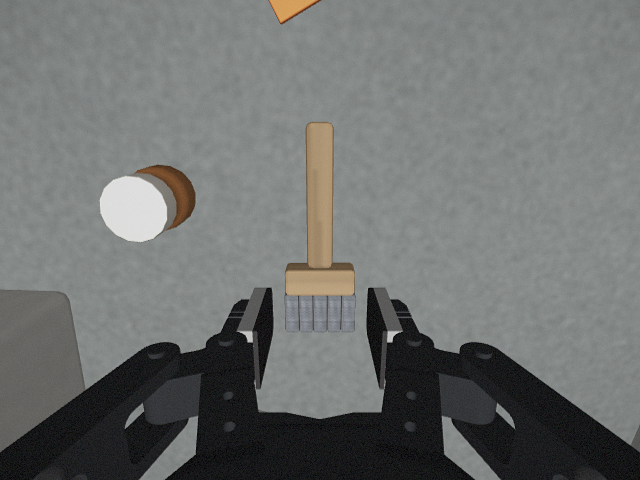

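Brush E lies straight under the tool: handle (320,195), head (320,310). The jar at (140,207) is clear.

>>> {"fn": "servo_tool", "kwargs": {"deltas": [{"jaw":4,"x":0,"y":0,"z":1.5,"wx":0,"wy":0,"wz":0},{"jaw":4,"x":0,"y":0,"z":1.5,"wx":0,"wy":0,"wz":0},{"jaw":4,"x":0,"y":0,"z":1.5,"wx":0,"wy":0,"wz":0},{"jaw":4,"x":0,"y":0,"z":1.5,"wx":0,"wy":0,"wz":0},{"jaw":4,"x":0,"y":0,"z":1.5,"wx":0,"wy":0,"wz":0},{"jaw":4,"x":0,"y":0,"z":1.3,"wx":0,"wy":0,"wz":0},{"jaw":4,"x":0,"y":0,"z":1.1,"wx":0,"wy":0,"wz":0},{"jaw":4,"x":0,"y":0,"z":0.8,"wx":0,"wy":0,"wz":0},{"jaw":4,"x":0,"y":0,"z":0.4,"wx":0,"wy":0,"wz":0},{"jaw":4,"x":0,"y":0,"z":0,"wx":0,"wy":0,"wz":0}]}}

```text
t: 52.87
ee_pos: [0.4095, -0.3418, 0.0309]
eef_rot: [[-0.999, -0.033, -0.001], [-0.033, 0.999, 0.001], [0.001, 0.001, -1.0]]
force: [-0.4, 0.2, 0.6]
gripper_width: 0.47
```

>>> {"fn": "servo_tool", "kwargs": {"squeeze": 30, "deltas": [{"jaw":1,"x":0,"y":0,"z":0,"wx":0,"wy":0,"wz":0},{"jaw":1,"x":0,"y":0,"z":0,"wx":0,"wy":0,"wz":0},{"jaw":1,"x":0,"y":0,"z":0,"wx":0,"wy":0,"wz":0},{"jaw":1,"x":0,"y":0,"z":0,"wx":0,"wy":0,"wz":0},{"jaw":1,"x":0,"y":0,"z":0,"wx":0,"wy":0,"wz":0},{"jaw":1,"x":0,"y":0,"z":0,"wx":0,"wy":0,"wz":0},{"jaw":1,"x":0,"y":0,"z":0,"wx":0,"wy":0,"wz":0},{"jaw":1,"x":0,"y":0,"z":0,"wx":0,"wy":0,"wz":0},{"jaw":1,"x":0,"y":0,"z":0,"wx":0,"wy":0,"wz":0},{"jaw":1,"x":0,"y":0,"z":0,"wx":0,"wy":0,"wz":0}]}}

```text
t: 53.7
ee_pos: [0.4099, -0.3423, 0.0321]
eef_rot: [[-0.999, -0.033, 0.001], [-0.033, 0.999, -0.001], [-0.001, -0.001, -1.0]]
force: [-1.3, 1.1, 7.6]
gripper_width: 0.2
```

```bash
python3 -c "
from h import *;from tray import *
q=slot(1);p=env.get_state()['ee_pos'];print(q)
plan([(p[0],p[1],.122,91.9,5),(.47,-.2,.122,60,5),(*q,.122,-4,15)],half=False)"
```

```text
[0.52413154 0.03076685]
t 53.7 p [ 0.4099 -0.3423  0.0321] ay 91.9 q [ -46.   40.  101.   -0.   39. -138.] F [-1.3  1.1  7.6] w 0.2
5 rows {'x': -0.0, 'y': -0.0, 'z': -1.8, 'wx': -0.01, 'wy': 0.01, 'wz': -0.01}
5 rows {'x': -0.65, 'y': 3.06, 'z': 0.0, 'wx': 0.0, 'wy': 0.0, 'wz': 6.38}
15 rows {'x': 1.21, 'y': 1.14, 'z': 0.0, 'wx': 0.0, 'wy': 0.0, 'wz': 4.27}
```

>>> {"fn": "servo_tool", "kwargs": {"deltas": [{"jaw":1,"x":0,"y":0,"z":-1.8,"wx":0,"wy":0,"wz":0},{"jaw":1,"x":0,"y":0,"z":-1.8,"wx":0,"wy":0,"wz":0},{"jaw":1,"x":0,"y":0,"z":-1.8,"wx":0,"wy":0,"wz":0},{"jaw":1,"x":0,"y":0,"z":-1.8,"wx":0,"wy":0,"wz":0},{"jaw":1,"x":0,"y":0,"z":-1.8,"wx":0,"wy":0,"wz":0},{"jaw":1,"x":-0.65,"y":3.06,"z":0,"wx":0,"wy":0,"wz":6.38},{"jaw":1,"x":-0.65,"y":3.06,"z":0,"wx":0,"wy":0,"wz":6.38},{"jaw":1,"x":-0.65,"y":3.06,"z":0,"wx":0,"wy":0,"wz":6.38},{"jaw":1,"x":-0.65,"y":3.06,"z":0,"wx":0,"wy":0,"wz":6.38},{"jaw":1,"x":-0.65,"y":3.06,"z":0,"wx":0,"wy":0,"wz":6.38}]}}

```text
t: 54.53
ee_pos: [0.4695, -0.198, 0.1218]
eef_rot: [[-0.863, 0.506, -0.0], [0.506, 0.863, 0.0], [0.0, -0.0, -1.0]]
force: [-0.0, -0.9, -1.2]
gripper_width: 0.202
```

>>> {"fn": "servo_tool", "kwargs": {"deltas": [{"jaw":1,"x":1.21,"y":1.14,"z":0,"wx":0,"wy":0,"wz":4.27},{"jaw":1,"x":1.21,"y":1.14,"z":0,"wx":0,"wy":0,"wz":4.27},{"jaw":1,"x":1.21,"y":1.14,"z":0,"wx":0,"wy":0,"wz":4.27},{"jaw":1,"x":1.21,"y":1.14,"z":0,"wx":0,"wy":0,"wz":4.27},{"jaw":1,"x":1.21,"y":1.14,"z":0,"wx":0,"wy":0,"wz":4.27},{"jaw":1,"x":1.21,"y":1.14,"z":0,"wx":0,"wy":0,"wz":4.27},{"jaw":1,"x":1.21,"y":1.14,"z":0,"wx":0,"wy":0,"wz":4.27},{"jaw":1,"x":1.21,"y":1.14,"z":0,"wx":0,"wy":0,"wz":4.27},{"jaw":1,"x":1.21,"y":1.14,"z":0,"wx":0,"wy":0,"wz":4.27},{"jaw":1,"x":1.21,"y":1.14,"z":0,"wx":0,"wy":0,"wz":4.27}]}}

```text
t: 55.37
ee_pos: [0.4768, -0.0365, 0.1217]
eef_rot: [[-0.293, 0.956, 0.0], [0.956, 0.293, -0.0], [-0.0, 0.0, -1.0]]
force: [0.3, 0.3, -0.9]
gripper_width: 0.199
```

>>> {"fn": "servo_tool", "kwargs": {"deltas": [{"jaw":1,"x":1.21,"y":1.14,"z":0,"wx":0,"wy":0,"wz":4.27},{"jaw":1,"x":1.21,"y":1.14,"z":0,"wx":0,"wy":0,"wz":4.27},{"jaw":1,"x":1.21,"y":1.14,"z":0,"wx":0,"wy":0,"wz":4.27},{"jaw":1,"x":1.21,"y":1.14,"z":0,"wx":0,"wy":0,"wz":4.27},{"jaw":1,"x":1.21,"y":1.14,"z":0,"wx":0,"wy":0,"wz":4.27},{"jaw":1,"x":0,"y":0,"z":0,"wx":0,"wy":0,"wz":0},{"jaw":1,"x":0,"y":0,"z":0,"wx":0,"wy":0,"wz":0},{"jaw":1,"x":0,"y":0,"z":0,"wx":0,"wy":0,"wz":0},{"jaw":1,"x":0,"y":0,"z":0,"wx":0,"wy":0,"wz":0},{"jaw":1,"x":0,"y":0,"z":0,"wx":0,"wy":0,"wz":0}]}}

```text
t: 56.2
ee_pos: [0.5233, 0.0302, 0.1215]
eef_rot: [[0.071, 0.997, -0.0], [0.997, -0.071, -0.0], [-0.0, -0.0, -1.0]]
force: [0.4, -0.7, -0.9]
gripper_width: 0.2
```

```bash
python3 -c "
from h import *;from tray import *
q=slot(1)
plan([(*q,.038,-4,9)],half=False)
snap('wrist','w17');s=load('w17');p=s['p'].astype(int);X=cloud(s)
m=(X[...,2]>.08)&(X[...,2]<.12)&(p[...,2]-p[...,0]>40)&(abs(X[...,0]-q[0])<.035)&(X[...,1]>q[1]+.01); r=X[m]
print(len(r), cv2.minAreaRect((r[:,:2]*1000).astype(np.float32)),r.max(0) if len(r) else 0)"
```

```text
t 56.2 p [0.5233 0.0302 0.1215] ay -4.1 q [ -3.  31. 100.  -0.  50.   1.] F [ 0.4 -0.7 -0.9] w 0.2
9 rows {'x': 0.01, 'y': 0.01, 'z': 0.93, 'wx': -0.0, 'wy': 0.0, 'wz': -0.01}
8177 ((526.507080078125, 73.5693359375), (66.87989044189453, 17.606447219848633), 85.89871978759766) [0.53709206 0.10722414 0.10922973]
```

>>> {"fn": "servo_tool", "kwargs": {"deltas": [{"jaw":1,"x":0,"y":0.08,"z":1.5,"wx":0,"wy":0,"wz":0},{"jaw":1,"x":0,"y":0,"z":1.5,"wx":0,"wy":0,"wz":0},{"jaw":1,"x":0,"y":0,"z":1.5,"wx":0,"wy":0,"wz":0},{"jaw":1,"x":0,"y":0,"z":1.2,"wx":0,"wy":0,"wz":0},{"jaw":1,"x":0,"y":0,"z":0.8,"wx":0,"wy":0,"wz":0},{"jaw":1,"x":0,"y":0,"z":0.6,"wx":0,"wy":0,"wz":0},{"jaw":1,"x":0,"y":0,"z":0.5,"wx":0,"wy":0,"wz":0},{"jaw":1,"x":0,"y":0,"z":0.4,"wx":0,"wy":0,"wz":0},{"jaw":1,"x":0,"y":0,"z":0.4,"wx":0,"wy":0,"wz":0},{"jaw":1,"x":0,"y":0,"z":0,"wx":0,"wy":0,"wz":0}]}}

```text
t: 57.08
ee_pos: [0.5245, 0.0306, 0.0371]
eef_rot: [[0.071, 0.997, -0.0], [0.997, -0.071, 0.0], [0.0, -0.0, -1.0]]
force: [0.6, 0.3, -0.9]
gripper_width: 0.203
```

>>> {"fn": "servo_tool", "kwargs": {"deltas": [{"jaw":2.8,"x":0,"y":0,"z":0,"wx":0,"wy":0,"wz":0},{"jaw":2.8,"x":0,"y":0,"z":0,"wx":0,"wy":0,"wz":0},{"jaw":2.8,"x":0,"y":0,"z":0,"wx":0,"wy":0,"wz":0},{"jaw":2.8,"x":0,"y":0,"z":0,"wx":0,"wy":0,"wz":0},{"jaw":2.8,"x":0,"y":0,"z":-1.5,"wx":0,"wy":0,"wz":0},{"jaw":2.8,"x":0,"y":0,"z":-2.5,"wx":0,"wy":0,"wz":0},{"jaw":2.8,"x":0,"y":0,"z":-3,"wx":0,"wy":0,"wz":0},{"jaw":2.8,"x":0,"y":0,"z":-3.5,"wx":0,"wy":0,"wz":0},{"jaw":2.8,"x":0,"y":0,"z":-3.5,"wx":0,"wy":0,"wz":0},{"jaw":2.8,"x":0,"y":0,"z":-3,"wx":0,"wy":0,"wz":0}]}}

```text
t: 57.92
ee_pos: [0.5245, 0.0307, 0.21]
eef_rot: [[0.071, 0.997, 0.001], [0.997, -0.071, -0.0], [0.0, 0.001, -1.0]]
force: [1.1, 0.6, 0.1]
gripper_width: 0.325
```

>>> {"fn": "servo_tool", "kwargs": {"deltas": [{"jaw":2.8,"x":-2.5,"y":-0.5,"z":-1,"wx":0,"wy":0,"wz":0},{"jaw":2.8,"x":-2.5,"y":-0.5,"z":-1,"wx":0,"wy":0,"wz":0},{"jaw":2.8,"x":-2.5,"y":-0.5,"z":-1,"wx":0,"wy":0,"wz":0},{"jaw":2.8,"x":-2.5,"y":-0.5,"z":-1,"wx":0,"wy":0,"wz":0},{"jaw":2.8,"x":-2.5,"y":-0.5,"z":-1,"wx":0,"wy":0,"wz":0},{"jaw":2.8,"x":-2.5,"y":-0.5,"z":0,"wx":0,"wy":0,"wz":0},{"jaw":2.8,"x":-2.5,"y":-0.5,"z":0,"wx":0,"wy":0,"wz":0},{"jaw":2.8,"x":-2.5,"y":-0.5,"z":0,"wx":0,"wy":0,"wz":0},{"jaw":2.8,"x":-2.5,"y":-0.5,"z":0,"wx":0,"wy":0,"wz":0},{"jaw":2.8,"x":-2.5,"y":-0.5,"z":0,"wx":0,"wy":0,"wz":0}]}}

```text
t: 58.75
ee_pos: [0.4563, -0.2163, 0.2577]
eef_rot: [[0.071, 0.997, 0.0], [0.997, -0.071, -0.0], [-0.0, 0.0, -1.0]]
force: [-0.7, 0.1, -0.6]
gripper_width: 0.328
```

```bash
python3 -c "
from h import *
snap('top','top7');a=load('top7')['p'];print(env.get_state()['t'])
cv2.imwrite('pics/t7.png',cv2.resize(a[85:345,110:530],None,fx=1.9,fy=1.9,interpolation=cv2.INTER_CUBIC))"
```

```text
58.8
```

View pics/t7.png

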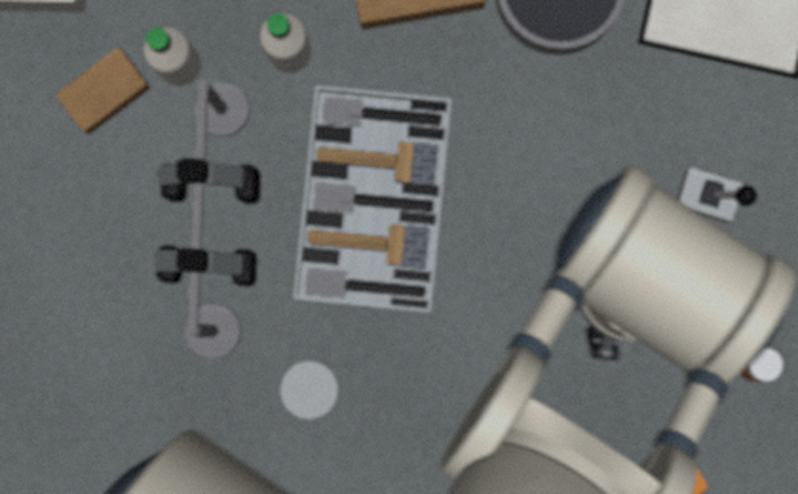

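The top crop shows all five tools in their compartments, both bands astride the rail, the knob over (746,196), and the bottles, jar and packet where they were. I'll do one numeric check, then hand in.

```bash
python3 -c "
from h import *;from tray import *
s=load('top7');X=cloud(s);print('knob',back(s,502.6,188.2,.0745),'expected',.587,-.419)
v=np.array([-u[1],u[0]])
for i in range(5):
  o=[]
  for yy in (-.05,-.01,.02,.06):
    c=slot(i)+yy*v; m=(np.hypot(X[...,0]-c[0],X[...,1]-c[1])<.006)&(X[...,2]>.0); o.append(round(float(np.median(X[m][:,2]))*1000,1))
  print(i,o)"
```

```text
knob [ 0.58376447 -0.41899781  0.0745    ] expected 0.587 -0.419
0 [17.6, 15.4, 17.1, 5.9]
1 [21.1, 20.9, 18.3, 21.0]
2 [16.6, 17.1, 16.4, 5.5]
3 [20.8, 19.0, 20.1, 21.1]
4 [16.1, 15.5, 15.9, 6.8]
```

Heights match tools lying flat on the 4 mm floor: spatula handles about 17 mm and blades about 6 mm (nominal 18 and 9), brushes about 21 mm (nominal 22). The knob is within about 3 mm of its off position.

```bash
python3 -c "
from rig import env
print(env.hand_in())"
```

```text
the job is handed in; nothing more can be done
None
```

The job is finished and handed in at about 59 s of the 210 s allowed, with no verdict reported.

- **Switch:** I threw the shaker lever first, until it met its stop at about 28 N. In the last top picture the knob lies within about 3 mm of its off position.
- **Bands:** Both hang astride the rail by their arches, a pad on either side. The first band measured level and centred on the rail. The second I checked only by eye in the last top picture.
- **Tools:** All five were there, and none was knocked aside. The two brushes are in slots 1 and 3, and the three spatulas are in slots 0, 2 and 4. Each has its head in the wide end and its handle in the narrow end.
- **Flatness:** Depth readings fit tools lying flat, though they run 1–3 mm below nominal, which I put down to camera error.
- **Everything else:** I did not touch the bottles, jar, packet or orange spatula. In the last picture the bottles, jar and packet are where they began; the orange spatula is mostly hidden behind the arm there.

No check failed.

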